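Load the sample tray and brush out its cups beside the X-ray analyser

TASK

Load the aluminium tray: seat every sample cup on the bench fully home, flat and square, in one of its three large pockets (any of them, one cup each), and the green reference block likewise in its small pocket. When all are seated, take the long brush from its stand and scrub each cup inside as it sits in the tray, in the order white, blue, orange: down to the bottom, up to at least half the cup's height, and down to the bottom again. Then stand the brush back in its stand, with the cups and the block still fully seated and the other things on the bench left where they are.

Things in the scene. Friction and masses are not known exactly. Their poses are not given: they have to be found in the camera images.
- white_cup_mid (a point): centre (half-way up) of the white sample cup: an open-topped rectangular plastic cup standing upright, 56 mm along its own x, 72 mm along its own y, 90 mm tall (z up; its underside is 45 mm below this point, its rim 45 mm above); walls 4 mm, floor 6 mm thick, so the inside is 48 x 64 x 84 mm deep. About 0.16 kg. May be absent.
- blue_cup_mid (a point): centre (half-way up) of the blue sample cup: an open-topped rectangular plastic cup standing upright, 56 mm along its own x, 72 mm along its own y, 90 mm tall (z up; its underside is 45 mm below this point, its rim 45 mm above); walls 4 mm, floor 6 mm thick, so the inside is 48 x 64 x 84 mm deep. About 0.16 kg. May be absent.
- orange_cup_mid (a point): centre (half-way up) of the orange sample cup: an open-topped rectangular plastic cup standing upright, 56 mm along its own x, 72 mm along its own y, 90 mm tall (z up; its underside is 45 mm below this point, its rim 45 mm above); walls 4 mm, floor 6 mm thick, so the inside is 48 x 64 x 84 mm deep. About 0.16 kg. May be absent.
- pocket0 (a point): centre of the floor of the cup pocket at the tray's -y end of the fixed aluminium tray (100 mm along its x, 400 mm along its y, 20 mm tall). The pocket is a rectangular recess 61 mm along x, 77 mm along y and 14 mm deep, its floor 6 mm above the table; it takes any one cup with 2.5 mm to spare on each side, cup y along pocket y, either way round. The cup pockets are 100 mm apart along y.
- pocket1 (a point): centre of the floor of the middle cup pocket of the fixed aluminium tray (100 mm along its x, 400 mm along its y, 20 mm tall). The pocket is a rectangular recess 61 mm along x, 77 mm along y and 14 mm deep, its floor 6 mm above the table; it takes any one cup with 2.5 mm to spare on each side, cup y along pocket y, either way round. The cup pockets are 100 mm apart along y.
- pocket2 (a point): centre of the floor of the third cup pocket, next to the block's pocket of the fixed aluminium tray (100 mm along its x, 400 mm along its y, 20 mm tall). The pocket is a rectangular recess 61 mm along x, 77 mm along y and 14 mm deep, its floor 6 mm above the table; it takes any one cup with 2.5 mm to spare on each side, cup y along pocket y, either way round. The cup pockets are 100 mm apart along y.
- block_pocket (a point): centre of the floor of the small pocket at the tray's +y end, in line with the cup pockets and 98 mm from the nearest one's centre: 56 mm along x, 42 mm along y, 14 mm deep, its floor 6 mm above the table; it takes the green block with 3 mm to spare on each side, block y along pocket y, either way round.
- ref_block_mid (a point): centre (half-way up) of the green reference block: a plain metal block, 50 mm along its own x, 36 mm along its own y, 48 mm tall (z up), 0.2 kg, standing on the bench.
- brush_grip (a point): grip point of the long cleaning brush, in its yellow square handle (18 x 18 mm; reaching from 50 mm below to 40 mm above this point; faces square to own x and y). The brush stands upright in its stand, bristles down, z up along it; 240 mm long, 0.09 kg; the foot of the bristle head is 200 mm below this point.
- brush_foot (a point): centre of the flat foot of the brush: the bristle head is a stiff round cylinder of 34 mm diameter, reaching from here 80 mm up (z up along the brush), then a thin 8 mm rod up to the handle.
- stand_floor (a point): centre of the floor inside the fixed black brush stand (floor 8 mm above the table): a square socket, 42 x 42 mm inside, 50 x 50 mm outside, its rim 80 mm above the table, on a 96 x 96 mm foot.
- marker: red marker pen lying on the bench, 144 mm long, 14 mm thick; origin at the centre of its underside (as it lies, its axis along own x). A bystander: leave alone.
- rinse_bottle: closed rinse bottle, 68 mm diameter, 170 mm tall; origin at the centre of its underside. A bystander: leave alone.
- jar: closed jar, 64 mm diameter, 80 mm tall; origin at the centre of its underside. A bystander: leave alone.
- tape: roll of yellow tape lying flat, 90 mm diameter, 24 mm tall; origin at the centre of its underside. A bystander: leave alone.

How it is judged:
On the way, in this order (a step that is already met when the one before it is completed fails the run):
1. every cup present and the green block sit flat and square in their pockets of the tray (((horizontal distance between white_cup_mid and pocket0 below 0.005 m and z of white_cup_mid in the frame of pocket0 below 0.048 m and angle between the y axis of white_cup_mid and the y axis of pocket0, either way round below 0.09 rad and angle between white_cup_mid's own z axis and vertical below 0.05 rad) or (horizontal distance between white_cup_mid and pocket1 below 0.005 m and z of white_cup_mid in the frame of pocket1 below 0.048 m and angle between the y axis of white_cup_mid and the y axis of pocket1, either way round below 0.09 rad and angle between white_cup_mid's own z axis and vertical below 0.05 rad) or (horizontal distance between white_cup_mid and pocket2 below 0.005 m and z of white_cup_mid in the frame of pocket2 below 0.048 m and angle between the y axis of white_cup_mid and the y axis of pocket2, either way round below 0.09 rad and angle between white_cup_mid's own z axis and vertical below 0.05 rad)) and ((horizontal distance between blue_cup_mid and pocket0 below 0.005 m and z of blue_cup_mid in the frame of pocket0 below 0.048 m and angle between the y axis of blue_cup_mid and the y axis of pocket0, either way round below 0.09 rad and angle between blue_cup_mid's own z axis and vertical below 0.05 rad) or (horizontal distance between blue_cup_mid and pocket1 below 0.005 m and z of blue_cup_mid in the frame of pocket1 below 0.048 m and angle between the y axis of blue_cup_mid and the y axis of pocket1, either way round below 0.09 rad and angle between blue_cup_mid's own z axis and vertical below 0.05 rad) or (horizontal distance between blue_cup_mid and pocket2 below 0.005 m and z of blue_cup_mid in the frame of pocket2 below 0.048 m and angle between the y axis of blue_cup_mid and the y axis of pocket2, either way round below 0.09 rad and angle between blue_cup_mid's own z axis and vertical below 0.05 rad)) and ((horizontal distance between orange_cup_mid and pocket0 below 0.005 m and z of orange_cup_mid in the frame of pocket0 below 0.048 m and angle between the y axis of orange_cup_mid and the y axis of pocket0, either way round below 0.09 rad and angle between orange_cup_mid's own z axis and vertical below 0.05 rad) or (horizontal distance between orange_cup_mid and pocket1 below 0.005 m and z of orange_cup_mid in the frame of pocket1 below 0.048 m and angle between the y axis of orange_cup_mid and the y axis of pocket1, either way round below 0.09 rad and angle between orange_cup_mid's own z axis and vertical below 0.05 rad) or (horizontal distance between orange_cup_mid and pocket2 below 0.005 m and z of orange_cup_mid in the frame of pocket2 below 0.048 m and angle between the y axis of orange_cup_mid and the y axis of pocket2, either way round below 0.09 rad and angle between orange_cup_mid's own z axis and vertical below 0.05 rad)) and horizontal distance between ref_block_mid and block_pocket below 0.006 m and z of ref_block_mid in the frame of block_pocket below 0.027 m and angle between the y axis of ref_block_mid and the y axis of block_pocket, either way round below 0.13 rad and angle between ref_block_mid's own z axis and vertical below 0.05 rad), for 0.3 s.
2. brush down to the bottom of the seated white cup (x of brush_foot in the frame of white_cup_mid between -0.024 and 0.024 m and y of brush_foot in the frame of white_cup_mid between -0.032 and 0.032 m and z of brush_foot in the frame of white_cup_mid below -0.025 m and angle between white_cup_mid's own z axis and vertical below 0.1 rad and ((horizontal distance between white_cup_mid and pocket0 below 0.005 m and z of white_cup_mid in the frame of pocket0 below 0.048 m and angle between the y axis of white_cup_mid and the y axis of pocket0, either way round below 0.09 rad and angle between white_cup_mid's own z axis and vertical below 0.05 rad) or (horizontal distance between white_cup_mid and pocket1 below 0.005 m and z of white_cup_mid in the frame of pocket1 below 0.048 m and angle between the y axis of white_cup_mid and the y axis of pocket1, either way round below 0.09 rad and angle between white_cup_mid's own z axis and vertical below 0.05 rad) or (horizontal distance between white_cup_mid and pocket2 below 0.005 m and z of white_cup_mid in the frame of pocket2 below 0.048 m and angle between the y axis of white_cup_mid and the y axis of pocket2, either way round below 0.09 rad and angle between white_cup_mid's own z axis and vertical below 0.05 rad))), for 0.05 s.
3. brush drawn up inside the white cup to at least half its height (x of brush_foot in the frame of white_cup_mid between -0.024 and 0.024 m and y of brush_foot in the frame of white_cup_mid between -0.032 and 0.032 m and z of brush_foot in the frame of white_cup_mid above -0.005 m), for 0.02 s.
4. brush down to the bottom of the seated white cup a second time (all of step 2), for 0.05 s.
5. brush down to the bottom of the seated blue cup (x of brush_foot in the frame of blue_cup_mid between -0.024 and 0.024 m and y of brush_foot in the frame of blue_cup_mid between -0.032 and 0.032 m and z of brush_foot in the frame of blue_cup_mid below -0.025 m and angle between blue_cup_mid's own z axis and vertical below 0.1 rad and ((horizontal distance between blue_cup_mid and pocket0 below 0.005 m and z of blue_cup_mid in the frame of pocket0 below 0.048 m and angle between the y axis of blue_cup_mid and the y axis of pocket0, either way round below 0.09 rad and angle between blue_cup_mid's own z axis and vertical below 0.05 rad) or (horizontal distance between blue_cup_mid and pocket1 below 0.005 m and z of blue_cup_mid in the frame of pocket1 below 0.048 m and angle between the y axis of blue_cup_mid and the y axis of pocket1, either way round below 0.09 rad and angle between blue_cup_mid's own z axis and vertical below 0.05 rad) or (horizontal distance between blue_cup_mid and pocket2 below 0.005 m and z of blue_cup_mid in the frame of pocket2 below 0.048 m and angle between the y axis of blue_cup_mid and the y axis of pocket2, either way round below 0.09 rad and angle between blue_cup_mid's own z axis and vertical below 0.05 rad))), for 0.05 s.
6. brush drawn up inside the blue cup to at least half its height (x of brush_foot in the frame of blue_cup_mid between -0.024 and 0.024 m and y of brush_foot in the frame of blue_cup_mid between -0.032 and 0.032 m and z of brush_foot in the frame of blue_cup_mid above -0.005 m), for 0.02 s.
7. brush down to the bottom of the seated blue cup a second time (all of step 5), for 0.05 s.
8. brush down to the bottom of the seated orange cup (x of brush_foot in the frame of orange_cup_mid between -0.024 and 0.024 m and y of brush_foot in the frame of orange_cup_mid between -0.032 and 0.032 m and z of brush_foot in the frame of orange_cup_mid below -0.025 m and angle between orange_cup_mid's own z axis and vertical below 0.1 rad and ((horizontal distance between orange_cup_mid and pocket0 below 0.005 m and z of orange_cup_mid in the frame of pocket0 below 0.048 m and angle between the y axis of orange_cup_mid and the y axis of pocket0, either way round below 0.09 rad and angle between orange_cup_mid's own z axis and vertical below 0.05 rad) or (horizontal distance between orange_cup_mid and pocket1 below 0.005 m and z of orange_cup_mid in the frame of pocket1 below 0.048 m and angle between the y axis of orange_cup_mid and the y axis of pocket1, either way round below 0.09 rad and angle between orange_cup_mid's own z axis and vertical below 0.05 rad) or (horizontal distance between orange_cup_mid and pocket2 below 0.005 m and z of orange_cup_mid in the frame of pocket2 below 0.048 m and angle between the y axis of orange_cup_mid and the y axis of pocket2, either way round below 0.09 rad and angle between orange_cup_mid's own z axis and vertical below 0.05 rad))), for 0.05 s.
9. brush drawn up inside the orange cup to at least half its height (x of brush_foot in the frame of orange_cup_mid between -0.024 and 0.024 m and y of brush_foot in the frame of orange_cup_mid between -0.032 and 0.032 m and z of brush_foot in the frame of orange_cup_mid above -0.005 m), for 0.02 s.
10. brush down to the bottom of the seated orange cup a second time (all of step 8), for 0.05 s.
At the end, for the whole second after the job is handed in: Every cup present and the green block in a pocket of their own: within 5 mm of its centre (block 6), on its floor to 3 mm, square to 0.09 rad (block 0.13), upright to 0.05 rad; the brush in its stand, foot within 12 mm of the socket centre and 6 mm of its floor, tilted under 0.2 rad (all of step 1 and horizontal distance between brush_foot and stand_floor below 0.012 m and z of brush_foot in the frame of stand_floor below 0.006 m and angle between brush_foot's own z axis and vertical below 0.2 rad); the robot touches nothing.
It fails at once if a bystander moved more than 4 cm (distance of any of marker, rinse_bottle, jar, tape from where it was at the start of the episode above 0.04 m).
Of white_cup, blue_cup, orange_cup only 2 to 3 are there at a start; the rules pass over those that are not, and their reading is None.
At some moment in a run one of white_cup, blue_cup, orange_cup, ref_block may be knocked a few centimetres aside while the robot is not near it.
It also fails if it takes over 210 s, if anything falls off the work surface, if the arm or the gripper's body presses on something with over 40 N, if the wrist force passes 120 N, or if a joint passes its speed limit or range.

ROBOT

A 7-joint arm with a two-finger parallel gripper is mounted at the origin on the work surface. World frame = base frame: x ahead of the robot, y to its left, z up, the work surface at z = 0. Lengths are in m, angles in rad, forces in N, time in s.
With the tool pointing down it reaches from about 0.425 to 0.95 m from the base axis. Payload 4.7 kg.
Tool frame: the origin (TCP) lies at the very end of the fingers, on their centre line; the grasp point (between the pads) lies 19 mm behind it; x points along the fingers, z is the direction in which the jaws open and shut, and the axes are right-handed (so a half turn about x gives the same grasp; the last joint's range is limited). The gripper opens to 85 mm and grips with 20 to 120 N. Pads are 22 mm wide; open, the fingers measure 114 mm over their backs; the gripper's body (76 mm by 85 mm) begins 54 mm behind the grasp point. The pads swing forward as they close: fully open they stand 13 mm farther back than shut.
Start: joints at [-1.183, 0.469, -0.049, 1.532, 0.024, 1.141, -0.082], TCP at [0.273, 0.617, 0.231] pointing down, gripper open.
Joint ranges: [-2.59, 2.59], [-0.33, 1.99], [-1.39, 1.29], [0.1, 2.45], [-1.04, 4.18], [0.21, 1.99], [-2.66, 2.66]. Speed limits (rad/s): [2.57, 2.57, 3.14, 3.14, 3.14, 3.14, 3.14].

INTERFACE

Orientations are given as [roll, pitch, yaw] about the fixed x, y, z axes, in that order (R = Rz(yaw) Ry(pitch) Rx(roll)).
In Python, from plant import ctrl, imaging, ticket gives the robot as it stands.
- The arm moves only by the tool step_arm, never from a script. Its argument "moves" is one flat list of numbers, 5 for each row, row after row: the shift along the tool's x, y, z in mm, then the turn about the tool's x in rad, then the finger opening in mm, from 0 to 85.4. A call has 1 to 8 rows; each row is the pose to reach, as a shift and turn from the pose measured when the call began, along the tool's axes at that moment; what a row does not reach only later rows make up. A row lasts 1/12 s, in which the tool goes at most 41.7 mm and 7.16 degrees, less where a joint would pass 70% of its speed; a pose out of reach is approached as far as the arm can. A call with a gripper value outside its range is refused whole. The fingers move at their own pace and stop on an object; "grip_force" is the grip in N (left out, the last holds). Time passes only in rows, so rows that repeat a pose let the fingers close. It gives the time, the measured TCP pose, the force and the opening at its end, in the units of the state.
- ctrl.state(): the state, without advancing time (a new reading comes with each control period).
- imaging.snapshot(name): name is "side" or "top" or "wrist"; returns the picture (420x560x3 uint8, blue, green, red); there is no depth.
- imaging.camera_model(name): a dict with "mtx" (3x3 intrinsics, pixels), "position" and "orientation" of the camera in the world. Camera axes: x right, y up, looking along -z (the intrinsics and any distortion apply to the point x, -y, -z); pixel columns grow to the right and rows downward; lengths in m; the calibration is good to about 2 mm. A picture is of the moment at which its call begins: read the wrist's pose just before it. camera_model takes no time and is no camera call; for the wrist camera it gives the pose at the moment of the call.
- ticket.job_done(): hands the job in, once; it reports no verdict.
The state is a dict: "t": time; "qpos": joint angles; "joint_velocities": joint speeds; "joint_efforts": joint torques, N m; "tcp_pos": TCP position; "ee_rot": TCP orientation; "ft_force": force on the tool from outside, world axes, zero at the start; "ft_torque": the same for the moment, N m; "finger_gap": finger opening in m.
Only numpy, scipy, OpenCV 4.12 (cv2) and the standard library are available. Lean on these libraries where they do the work, as an engineer would, in place of code of your own. Each camera call takes 0.05 s, during which the arm holds its last target. There are 200 camera calls.

## Working session

There is one attempt and no reset: what is moved stays moved. The work goes in short steps, Python scripts to look and compute and a tool call to move; the robot and the scene stay as the last step left them, time stands still between calls to the robot, and variables do not carry over. Pictures are saved under pics/ and viewed, on a budget of 14 in all, crops included, one or two more only if the job needs it, and the job is handed in when it is done.

Besides the shell and the picture viewer there is one more tool, called after ">>>" as a command line: name --argument value ..., lists and objects as JSON in quotes. step_arm: Moves the arm, as the interface text tells. Its arguments: {"type":"object","properties":{"moves":{"type":"array","items":{"type":"number"}},"grip_force":{"type":"number"}},"required":["moves"]}

```bash
ls; mkdir -p pics; python3 - <<'E'
from plant import ctrl, imaging
import cv2,numpy as np
s=ctrl.state();print({k:np.round(v,3).tolist() for k,v in s.items()})
for n in ("side","top","wrist"):
    m=imaging.camera_model(n);print(n,{k:(np.round(v,4).tolist() if not isinstance(v,str) else v) for k,v in m.items()})
    cv2.imwrite(f"pics/{n}0.png",imaging.snapshot(n))
E
```

```text
pics
{'t': 0.0, 'qpos': [-1.183, 0.469, -0.049, 1.534, 0.024, 1.141, -0.082], 'joint_velocities': [0.0, -0.001, 0.0, -0.0, -0.001, -0.002, 0.001], 'joint_efforts': [-0.0, -51.03, -0.047, -23.772, 0.011, 0.007, 0.0], 'tcp_pos': [0.273, 0.617, 0.23], 'ee_rot': [-3.113, 1.569, -1.959], 'ft_force': [-0.058, -0.455, -0.039], 'ft_torque': [-0.025, -0.004, -0.039], 'finger_gap': 0.085}
side {'mtx': [[418.1744, 0.0, 277.5364], [0.0, 418.1744, 207.9825], [0.0, 0.0, 1.0]], 'position': [-0.0648, -0.8434, 0.8574], 'orientation': [0.9604, 0.0219, -0.6323]}
top {'mtx': [[482.6955, 0.0, 277.2943], [0.0, 482.6955, 207.3728], [0.0, 0.0, 1.0]], 'position': [0.3105, 0.0059, 1.3961], 'orientation': [0.195, 0.0108, -1.5807]}
wrist {'mtx': [[344.1822, 0.0, 280.3087], [0.0, 344.1822, 213.2131], [0.0, 0.0, 1.0]], 'position': [0.2005, 0.6491, 0.374], 'orientation': [-0.3099, 0.0019, 1.154]}
```

View pics/top0.png

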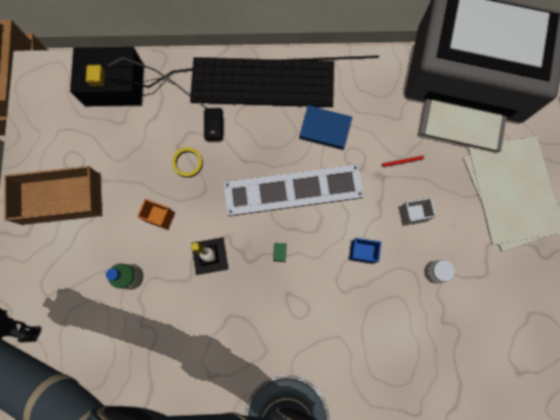

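View pics/side0.png

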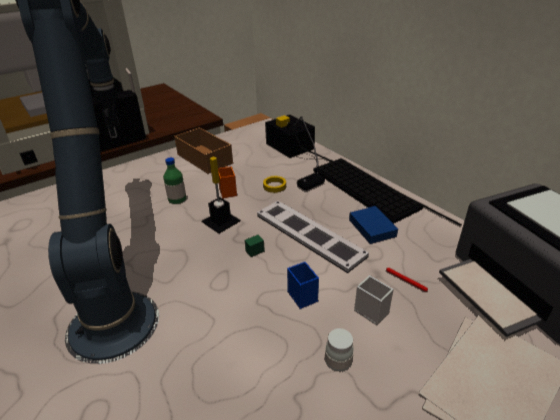

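Top view: the tray runs from about (225,195) to (362,185), with the block pocket at (239,196). The orange cup is at (155,213), blue (365,250), white (417,211), green block (280,252) and stand (210,255). All three cups are present. The side view agrees.

```bash
cat > h.py <<'E'
from plant import ctrl, imaging, ticket
import cv2, numpy as np
from scipy.spatial.transform import Rotation as Ro
HSV={'orange':((5,150,90),(15,255,255)),'blue':((108,150,50),(125,255,255)),'green':((60,90,30),(88,255,200)),
     'yellow':((20,130,90),(35,255,255))}
def snap(n,save=None):
    m=imaging.camera_model(n); im=imaging.snapshot(n)
    if save: cv2.imwrite(f'pics/{save}.png',im)
    return im,m
def cast(m,uv,z):
    uv=np.atleast_2d(np.asarray(uv,float)); K=m['mtx']; K=np.asarray(K)
    d=np.c_[(uv[:,0]-K[0,2])/K[0,0],-(uv[:,1]-K[1,2])/K[1,1],-np.ones(len(uv))]
    d=d@Ro.from_euler('xyz',m['orientation']).as_matrix().T; p=np.asarray(m['position'])
    return p+d*((z-p[2])/d[:,2])[:,None]
def proj(m,P):
    q=(np.atleast_2d(P)-m['position'])@Ro.from_euler('xyz',m['orientation']).as_matrix(); K=np.asarray(m['mtx'])
    return np.c_[K[0,2]-K[0,0]*q[:,0]/q[:,2], K[1,2]+K[1,1]*q[:,1]/q[:,2]]
def blobs(mask,amin=60):
    cs,_=cv2.findContours(mask,cv2.RETR_EXTERNAL,cv2.CHAIN_APPROX_NONE)
    return sorted([c.reshape(-1,2) for c in cs if cv2.contourArea(c)>amin],key=lambda c:-cv2.contourArea(c))
def col(im,c): return cv2.inRange(cv2.cvtColor(im,cv2.COLOR_BGR2HSV),*HSV[c])
def rect(P):
    "centre, long side, short side, heading of long side (-pi/2..pi/2) of ground points"
    (cx,cy),(w,h),a=cv2.minAreaRect((P[:,:2]*1000).astype(np.float32)); a=np.deg2rad(a)
    if w<h: w,h,a=h,w,a+np.pi/2
    return np.array([cx,cy])/1000,w,h,(a+np.pi/2)%np.pi-np.pi/2
def tcp():
    s=ctrl.state(); R=Ro.from_euler('xyz',s['ee_rot']).as_matrix(); return np.array(s['tcp_pos']),R,s
def yaw_y():
    p,R,s=tcp(); return np.arctan2(R[1,1],R[0,1])
def go(xyz,yawy=None):
    "tool-axis shift (mm) to world TCP point; turn (rad) to bring tool y to heading yawy (mod pi)"
    p,R,s=tcp(); d=R.T@(np.array(xyz)-p)*1000; t=None
    if yawy is not None:
        e=(yawy-np.arctan2(R[1,1],R[0,1])+np.pi/2)%np.pi-np.pi/2; t=-e   # tool x points down
    print('tcp',p.round(4),'yawy',round(np.arctan2(R[1,1],R[0,1]),3),'shift',d.round(1),'turn',t if t is None else round(t,3),'q7',round(s['qpos'][6],2),'t',round(s['t'],2))
E
python3 - <<'E'
from h import *
im=cv2.imread('pics/top0.png'); m=imaging.camera_model('top')
for c,z in (('orange',.09),('blue',.09),('green',.048),('yellow',.024)):
    for b in blobs(col(im,c)):
        r=rect(cast(m,b,z)); print(c,b.mean(0).round(),r[0].round(3),np.round(r[1:],2))
for n,uv,z in (('white',(417,211),.09),('tray bp',(239,196),.02),('p2',(273,192),.02),('p1',(307,188),.02),('p0',(341,183),.02),('stand',(210,256),.08),('handle',(195,246),.24)): print(n,cast(m,uv,z).round(3))
p,R,s=tcp(); w=imaging.camera_model('wrist')
print('R',R.round(3),'cam in tool',R.T@(np.array(w['position'])-p), R.T@Ro.from_euler('xyz',w['orientation']).as_matrix().round(3))
E
```

```text
orange [153. 212.] [0.558 0.361] [71.71 54.68  1.21]
blue [365. 251.] [ 0.447 -0.218] [72.63 55.6   1.41]
blue [112. 274.] [0.391 0.465] [27.15 27.01  0.05]
green [122. 276.] [0.389 0.45 ] [59.59 56.1  -0.16]
green [279. 252.] [0.451 0.013] [ 4.200e+01  2.523e+01 -1.000e-02]
yellow [187. 162.] [0.722 0.285] [86.54 86.06  1.56]
yellow [93. 73.] [1.01  0.582] [55.93 43.28  0.06]
white [[ 0.554 -0.366  0.09 ]]
tray bp [[0.618 0.13  0.02 ]]
p2 [[0.629 0.03  0.02 ]]
p1 [[ 0.639 -0.069  0.02 ]]
p0 [[ 0.653 -0.169  0.02 ]]
stand [[0.438 0.203 0.08 ]]
handle [[0.447 0.215 0.24 ]]
R [[-0.001 -0.914  0.405]
 [-0.001  0.405  0.914]
 [-1.    -0.    -0.001]] cam in tool [-1.43629089e-01  7.94096407e-02 -7.01176848e-05] [[ 5.46506901e-04  3.04950034e-01 -9.52017699e-01]
 [-2.92790190e-04  9.52311113e-01  3.04754274e-01]
 [ 9.99712266e-01 -1.42871055e-04  3.65618504e-04]]
```

```bash
python3 -c "
from h import *
go([.530,.287,.25],1.21)"
```

```text
tcp [0.2731 0.6168 0.2305] yawy 2.725 shift [ -19.2 -368.4 -197.6] turn 1.515 q7 -0.08 t 0.15
```

>>> step_arm --moves '[-20,-368,-198,1.515,85,-20,-368,-198,1.515,85,-20,-368,-198,1.515,85,-20,-368,-198,1.515,85,-20,-368,-198,1.515,85,-20,-368,-198,1.515,85,-20,-368,-198,1.515,85,-20,-368,-198,1.515,85]' --grip_force 40

```text
t: 0.82
tcp_pos: [0.478, 0.3522, 0.2469]
ee_rot: [-2.104, 1.57, -1.956]
ft_force: [0.3, 0.3, 0.3]
finger_gap: 0.0852
```

```bash
python3 -c "
from h import *
go([.530,.287,.25],1.21)"
```

```text
tcp [0.478  0.3522 0.2469] yawy 1.719 shift [ -3.1 -72.2  41.9] turn 0.509 q7 -0.48 t 0.82
```

>>> step_arm --moves '[-3,-72,42,0.51,85,-3,-72,42,0.51,85,-3,-72,42,0.51,85,-3,-72,42,0.51,85,-3,-72,42,0.51,85,-3,-72,42,0.51,85]'

```text
t: 1.32
tcp_pos: [0.5297, 0.2875, 0.2496]
ee_rot: [-1.868, 1.569, -2.227]
ft_force: [0.2, 0.0, 0.9]
finger_gap: 0.0849
```

```bash
cat >> h.py <<'E'
def look(c,z,save=None):
    im,m=snap('wrist',save); p,R,s=tcp(); out=None
    for b in blobs(col(im,c),400)[:2]:
        r=rect(cast(m,b,z)); e=[b.min(0).tolist(),b.max(0).tolist()]
        print(c,'px',b.mean(0).round(),e,'ctr',r[0].round(4),'size',np.round(r[1:3],1),'head',round(r[3],3)); out=out or r
    return out
E
python3 -c "
from h import *
r=look('orange',.09,'w_or')
go([*r[0],.05],r[3])"
```

```text
orange px [284. 100.] [[251, 53], [318, 142]] ctr [0.5599 0.3626] size [70.6 54.9] head 1.21
tcp [0.5296 0.2879 0.2496] yawy 1.213 shift [199.5  80.9   2.4] turn 0.002 q7 -0.8 t 1.37
```

View pics/w_or.png

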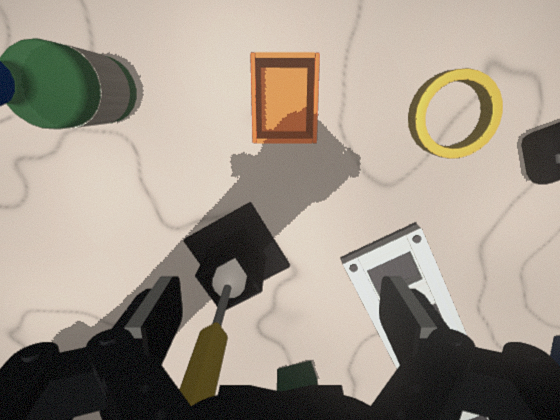

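The wrist picture shows the orange rim at px (251–318, 53–142). The size and heading match, so I grasp it.

>>> step_arm --moves '[0,40,1,0,85,0,81,2,0,85,30,81,2,0,85,70,81,2,0,85,110,81,2,0,85,150,81,2,0,85,185,81,2,0,85,200,81,2,0,85]'

```text
t: 2.03
tcp_pos: [0.5557, 0.3621, 0.0438]
ee_rot: [-2.205, 1.561, -2.559]
ft_force: [-1.3, 0.1, 0.1]
finger_gap: 0.0849
```

>>> step_arm --moves '[0,0,0,0,85,0,0,0,0,45,0,0,0,0,45,0,0,0,0,45,0,0,0,0,45,0,0,0,0,45,0,0,0,0,45]' --grip_force 40

```text
t: 2.62
tcp_pos: [0.5576, 0.3628, 0.0463]
ee_rot: [-2.183, 1.565, -2.536]
ft_force: [0.7, -1.3, 6.3]
finger_gap: 0.0556
```

```bash
python3 -c "
from h import *
p,R,s=tcp(); print(s['finger_gap'],s['ft_force'])
go([.629,.03,.20],1.687)
y=np.array([np.cos(1.687),np.sin(1.687)]); print(np.array([.629,.03])-.079*y*1)"
```

```text
0.05561141431020345 [ 0.72264422 -1.26687643  6.28051259]
tcp [0.5576 0.3628 0.0463] yawy 1.217 shift [-153.  -288.2  181.7] turn -0.47 q7 -0.79 t 2.62
[ 0.63815944 -0.04846722]
```

>>> step_arm --moves '[-40,0,0,0,45,-80,0,0,0,45,-120,0,0,0,45,-160,0,0,0,45,-204,0,0,0,45,-204,0,0,0,45,-204,0,0,0,45]'

```text
t: 3.2
tcp_pos: [0.5592, 0.3642, 0.2539]
ee_rot: [2.013, 1.569, 1.66]
ft_force: [-0.6, -0.7, -2.6]
finger_gap: 0.0556
```

```bash
python3 -c "
from h import *
print(ctrl.state()['finger_gap'])
go([.638,-.048,.25],1.687)"
```

```text
0.0556361568147905
tcp [0.5592 0.3642 0.2539] yawy 1.218 shift [   3.3 -359.6  216.4] turn -0.469 q7 -0.85 t 3.2
```

>>> step_arm --moves '[3,-360,216,-0.469,45,3,-360,216,-0.469,45,3,-360,216,-0.469,45,3,-360,216,-0.469,45,3,-360,216,-0.469,45,3,-360,216,-0.469,45,3,-360,216,-0.469,45,3,-360,216,-0.469,45]'

```text
t: 3.87
tcp_pos: [0.6195, 0.0345, 0.2478]
ee_rot: [2.757, 1.565, 2.873]
ft_force: [0.5, 0.4, -2.1]
finger_gap: 0.0553
```

```bash
python3 -c "
from h import *
go([.638,-.048,.25],1.687)"
```

```text
tcp [0.6195 0.0345 0.2478] yawy 1.687 shift [ -2.4 -84.    8.8] turn 0.0 q7 0.13 t 3.87
```

>>> step_arm --moves '[-2,-40,5,0,45,-2,-84,9,0,45,-2,-84,9,0,45,-2,-84,9,0,45,-2,-84,9,0,45]'

```text
t: 4.28
tcp_pos: [0.6368, -0.0474, 0.2473]
ee_rot: [2.77, 1.561, 2.886]
ft_force: [0.0, 0.5, -3.0]
finger_gap: 0.0556
```

```bash
python3 -c "
from h import *
im,m=snap('wrist','w_tray'); print(tcp()[0],tcp()[1].round(3).tolist(),tcp()[2]['ee_rot'])
np.save('m.npy',m,allow_pickle=True)
"
```

```text
[ 0.63712206 -0.04605066  0.24771821] [[-0.009, -0.118, 0.993], [0.003, 0.993, 0.118], [-1.0, 0.004, -0.008]] [2.7102131  1.56154811 2.82853015]
```

View pics/w_tray.png

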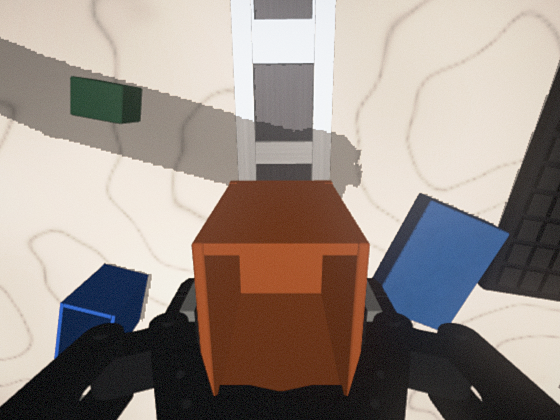

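The tray shows pocket 2 at px (254–314, 63–141), with the held cup's rim edge at row 243. I measure both next.

```bash
cat >> h.py <<'E'
def pockets(im,m,near,thr=110):
    "dark pocket whose cast centre is nearest 'near'"
    g=cv2.cvtColor(im,cv2.COLOR_BGR2GRAY); best=None
    for b in blobs(cv2.inRange(g,0,thr),800):
        r=rect(cast(m,b,.013)); d=np.hypot(*(r[0]-near))
        if d<.03 and r[1]<95 and (best is None or d<best[0]): best=(d,r,b)
    if best: print('pocket px',best[2].min(0),best[2].max(0),'ctr',best[1][0].round(4),'size',np.round(best[1][1:3],1),'head',round(best[1][3]%np.pi,4)); return best[1]
E
python3 -c "
from h import *
im=cv2.imread('pics/w_tray.png'); m=np.load('m.npy',allow_pickle=True).item()
for t in (90,110,130): r=pockets(im,m,[.629,.03],t)
g=cv2.cvtColor(im,cv2.COLOR_BGR2GRAY); print(g[100,240:330].tolist()); print(g[50:160,284].tolist())
p,R,s=tcp(); rel=(cast(m,[(193,243),(368,243)],p[2]-.0463+.09)-p)@R*1000; print('cup rim in tool',rel.round(1))
"
```

```text
pocket px [253  63] [313 141] ctr [0.6271 0.0309] size [77.8 62. ] head 1.7012
[244, 244, 244, 245, 244, 243, 245, 245, 245, 244, 244, 247, 250, 236, 109, 95, 127, 131, 129, 133, 132, 129, 123, 128, 128, 125, 135, 133, 127, 128, 129, 130, 135, 136, 127, 129, 134, 131, 136, 126, 124, 127, 133, 129, 130, 131, 128, 131, 127, 126, 127, 129, 125, 126, 130, 129, 127, 129, 133, 131, 131, 129, 131, 130, 133, 130, 129, 131, 132, 129, 131, 122, 108, 175, 254, 246, 245, 245, 245, 244, 245, 243, 244, 245, 246, 245, 244, 244, 244, 244]
[243, 243, 243, 242, 243, 242, 244, 243, 243, 243, 245, 247, 239, 138, 94, 109, 135, 133, 138, 134, 134, 135, 134, 133, 134, 135, 130, 134, 133, 136, 129, 134, 134, 134, 132, 135, 134, 131, 132, 133, 128, 134, 131, 130, 129, 129, 133, 127, 128, 129, 130, 129, 132, 127, 127, 126, 125, 127, 126, 128, 127, 128, 128, 127, 128, 128, 124, 127, 127, 128, 124, 122, 125, 124, 127, 131, 131, 127, 119, 80, 81, 81, 76, 79, 78, 83, 75, 81, 81, 77, 86, 125, 167, 177, 173, 177, 175, 175, 175, 177, 173, 179, 176, 171, 171, 173, 174, 172, 173, 174]
cup rim in tool [[-43.3  35.6 -28.9]
 [-43.8  35.7  25.8]]
```

>>> step_arm --moves '[0,0,0,0,45,0,0,0,0,45,0,0,0,0,45]'

```text
t: 4.58
tcp_pos: [0.6369, -0.0442, 0.2472]
ee_rot: [2.683, 1.56, 2.805]
ft_force: [0.3, 0.4, -1.7]
finger_gap: 0.0555
```

```bash
sed -i 's/thr=110/thr=155/; s/cast(m,b,.013)/cast(m,b,.02)/' h.py; python3 -c "
from h import *
p,R,s=tcp(); print(p.round(4),R.round(4).tolist())
im,m=snap('wrist','w_tray2'); p,R,s=tcp(); print(p.round(4),R.round(4)[:,0],s['joint_velocities'].__class__)
r=pockets(im,m,[.629,.03])
for t in (140,165): pockets(im,m,[.629,.03],t)
rel=(np.r_[r[0],.02]-p)@R*1000; print('pocket in tool',rel.round(1))
k=col(im,'orange'); g=im[:,:,2].astype(int)
for row in (255,270,290): 
    c=np.flatnonzero(k[row,150:420])+150; print(row,c.min(),c.max(), ((cast(m,[(c.min(),row),(c.max(),row)],p[2]-.0463+.09)-p)@R*1000).round(1).tolist())
print(im[225:260,280].tolist())
"
```

```text
[ 0.6369 -0.0442  0.2472] [[-0.0098, -0.1208, 0.9926], [0.0034, 0.9927, 0.1208], [-0.9999, 0.0046, -0.0093]]
[ 0.637  -0.0447  0.2475] [-0.0093  0.0032 -1.    ] <class 'numpy.ndarray'>
pocket px [253  67] [313 145] ctr [0.6273 0.0308] size [76.8 61.6] head 1.6929
pocket px [253  67] [313 145] ctr [0.627  0.0311] size [76.9 61.2] head 1.7039
pocket in tool [227.8  75.1   1.5]
255 193 367 [[-43.3, 33.2, -29.0], [-43.8, 33.4, 26.1]]
270 194 366 [[-43.3, 27.9, -29.1], [-43.8, 28.2, 26.2]]
290 196 365 [[-43.4, 20.6, -29.0], [-43.8, 20.9, 26.4]]
[[27, 50, 105], [19, 51, 101], [30, 56, 106], [29, 55, 106], [35, 55, 108], [35, 59, 111], [25, 51, 103], [27, 55, 107], [31, 56, 107], [27, 53, 105], [25, 51, 102], [33, 58, 110], [29, 55, 107], [30, 59, 110], [33, 55, 107], [35, 60, 109], [29, 54, 106], [30, 54, 109], [43, 76, 141], [47, 91, 174], [47, 88, 171], [47, 88, 172], [45, 86, 169], [49, 86, 171], [43, 84, 166], [42, 83, 167], [50, 91, 172], [45, 83, 168], [46, 87, 169], [45, 86, 170], [45, 87, 171], [47, 89, 170], [52, 92, 172], [46, 84, 170], [49, 88, 171]]
```

>>> step_arm --moves '[0,35,1,0,45,0,74,3,0,45,40,74,3,0,45,80,74,3,0,45,120,74,3,0,45,150,74,3,0,45,168,74,3,0,45,168,74,3,0,45]'

```text
t: 5.3
tcp_pos: [0.626, 0.0303, 0.0752]
ee_rot: [2.902, 1.552, 3.024]
ft_force: [-0.4, -0.8, -2.4]
finger_gap: 0.0556
```

>>> step_arm --moves '[0,0,0,0,45,0,0,0,0,45,0,0,0,0,45]'

```text
t: 5.55
tcp_pos: [0.6273, 0.0305, 0.0769]
ee_rot: [2.853, 1.555, 2.975]
ft_force: [0.2, 0.3, -1.7]
finger_gap: 0.0557
```

```bash
python3 -c "
from h import *
p,R,s=tcp(); print(R[:,0].round(4))
t=np.array([.637,-.0447,.2475])+np.array([[-0.0098, -0.1208, 0.9926], [0.0034, 0.9927, 0.1208], [-0.9999, 0.0046, -0.0093]])@[.168,.0738,.0029]
print(t); go([*t[:2],.053],1.697)"
```

```text
[-0.0153  0.0026 -0.9999]
[0.6293171  0.02948278 0.07982931]
tcp [0.6273 0.0305 0.0769] yawy 1.693 shift [23.9 -1.4  2.3] turn -0.004 q7 0.21 t 5.55
```

>>> step_arm --moves '[0,-1,2.5,0,45,0,-1.2,2.5,0,45,8,-1.2,2.5,0,45,16,-1.2,2.5,0,45,22,-1.2,2.5,0,45,24,-1.2,2.5,0,45,24,-1.2,2.5,0,45,24,-1.2,2.5,0,45]'

```text
t: 6.22
tcp_pos: [0.6289, 0.0298, 0.0529]
ee_rot: [2.853, 1.554, 2.975]
ft_force: [-2.7, 0.0, 3.3]
finger_gap: 0.0554
```

```bash
python3 -c "
from h import *
p,R,s=tcp(); print(R[:,0].round(4), s['ft_force'].round(1)); go([.6295,.0297,.053],1.697)"
```

```text
[-0.017   0.0029 -0.9999] [-2.7  0.   3.3]
tcp [0.6289 0.0298 0.0529] yawy 1.692 shift [-0.2 -0.2  0.6] turn -0.005 q7 0.22 t 6.22
```

>>> step_arm --moves '[0,0,0,0,85,0,0,0,0,85,0,0,0,0,85,-40,0,0,0,85,-80,0,0,0,85,-120,0,0,0,85,-160,-20,0,0,85,-197,-40,0,0,85]'

```text
t: 6.88
tcp_pos: [0.637, -0.0074, 0.2486]
ee_rot: [2.793, 1.554, 2.918]
ft_force: [0.3, -0.0, -0.3]
finger_gap: 0.0852
```

>>> step_arm --moves '[0,-39,0,0,85,0,-39,0,0,85,0,-39,0,0,85]'

```text
t: 7.13
tcp_pos: [0.6419, -0.0498, 0.2492]
ee_rot: [2.857, 1.556, 2.976]
ft_force: [-0.1, 0.2, 0.0]
finger_gap: 0.0852
```

```bash
python3 -c "
from h import *
p,R,s=tcp(); print(R[:,0].round(4))
r=look('orange',.096,'w_or2')
im=cv2.imread('pics/w_or2.png'); p,R,s=tcp();print(p,((np.r_[r[0],.096]-p)@R*1000).round(1))
go([.425,-.296,.25],1.41)
t,m=snap('top','top1')
for c,z in (('orange',.096),('blue',.09),('green',.048)):
    for b in blobs(col(t,c))[:1 if c!='green' else 2]: r=rect(cast(m,b,z)); print(c,r[0].round(3),np.round(r[1:],2))
"
```

```text
[-0.0144  0.0024 -0.9999]
orange px [275. 109.] [[244, 52], [312, 142]] ctr [0.6269 0.0317] size [70.  55.2] head -1.45
orange px [272. 116.] [[255, 76], [302, 136]] ctr [0.6284 0.0252] size [47.  39.6] head -1.473
[ 0.64159692 -0.0471984   0.24815937] [152.7  79.2  -2.5]
tcp [ 0.6416 -0.0472  0.2482] yawy 1.694 shift [   0.7 -220.4 -245.5] turn 0.284 q7 0.28 t 7.18
orange [0.624 0.042] [55.83 43.89  0.1 ]
blue [ 0.447 -0.218] [72.63 55.6   1.41]
green [0.389 0.452] [58.12 57.89  1.56]
```

View pics/w_or2.png

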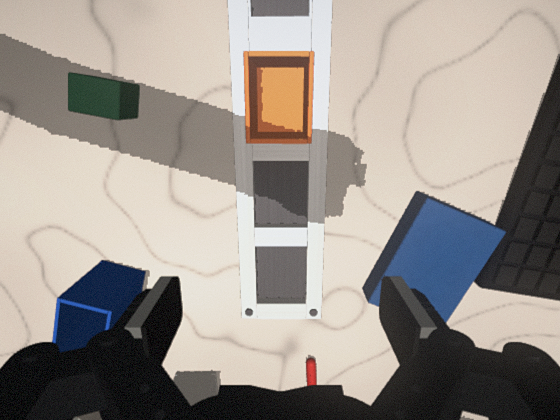

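Orange sits in pocket 2: its rim is at px (244–312, 52–142) and parallel to the tray, and its size matches a rim height of 0.096 m. Next is blue.

>>> step_arm --moves '[0,-221,-236,0.284,85,0,-221,-236,0.284,85,0,-221,-236,0.284,85,0,-221,-236,0.284,85,0,-221,-236,0.284,85,0,-221,-236,0.284,85,0,-221,-236,0.284,85,0,-221,-236,0.284,85]'

```text
t: 7.9
tcp_pos: [0.4326, -0.2955, 0.2496]
ee_rot: [3.057, 1.552, 2.898]
ft_force: [0.2, -0.2, 0.3]
finger_gap: 0.085
```

>>> step_arm --moves '[0,0,0,0,85,0,0,0,0,85,0,0,0,0,85]'

```text
t: 8.15
tcp_pos: [0.4335, -0.2938, 0.249]
ee_rot: [3.003, 1.551, 2.847]
ft_force: [0.1, 0.1, 0.4]
finger_gap: 0.0848
```

```bash
python3 -c "
from h import *
p,R,s=tcp(); print(p,R[:,0].round(4))
r=look('blue',.09,'w_bl')
go([*r[0],.046],r[3])"
```

```text
[ 0.43351023 -0.29383125  0.24895444] [-0.0191  0.0058 -0.9998]
blue px [293.  92.] [[272, 79], [312, 115]] ctr [ 0.4532 -0.2104] size [40.9 22.2] head -0.584
tcp [ 0.434  -0.2934  0.249 ] yawy 1.415 shift [203.   84.5  10.2] turn -1.142 q7 0.5 t 8.2
```

```bash
python3 -c "
from h import *
im=cv2.imread('pics/w_bl.png'); h=cv2.cvtColor(im,cv2.COLOR_BGR2HSV); print(h[60:150:5,292].tolist()); print(h[95,240:350:5].tolist())"
```

```text
[[18, 30, 204], [13, 16, 197], [111, 144, 184], [119, 68, 75], [110, 150, 190], [110, 145, 192], [110, 149, 186], [110, 154, 190], [110, 158, 189], [109, 164, 106], [112, 137, 112], [111, 144, 113], [111, 158, 105], [111, 148, 105], [112, 145, 111], [112, 137, 108], [111, 144, 103], [114, 108, 71]]
[[14, 30, 128], [10, 31, 125], [12, 30, 129], [14, 37, 131], [112, 145, 107], [116, 89, 72], [110, 142, 104], [110, 149, 193], [110, 152, 188], [110, 147, 192], [110, 153, 187], [110, 150, 191], [110, 154, 186], [110, 154, 184], [110, 145, 194], [115, 89, 72], [111, 153, 155], [19, 30, 215], [19, 21, 207], [19, 25, 211], [21, 23, 214], [21, 24, 212]]
```

View pics/w_bl.png

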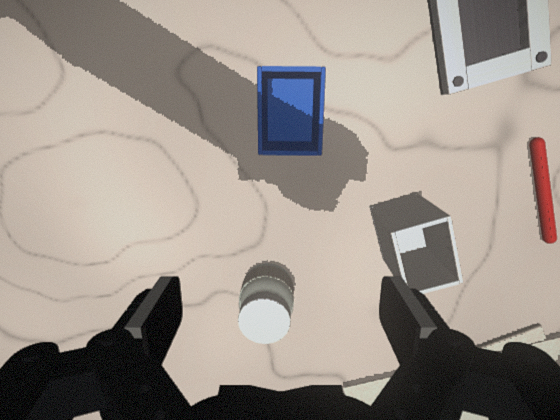

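The blue cup is at px (258–325, 66–155), partly in shadow, so I relax its mask.

```bash
sed -i "s/'blue':((108,150,50),(125,255,255))/'blue':((100,60,40),(125,255,255))/" h.py; python3 -c "
from h import *
p,R,s=tcp(); print(p,R[:,0].round(4))
r=look('blue',.09)
go([*r[0],.046],r[3])"
```

```text
[ 0.43396984 -0.29342529  0.24896835] [-0.0191  0.0056 -0.9998]
blue px [290. 110.] [[257, 67], [324, 155]] ctr [ 0.4484 -0.2238] size [71.6 55.7] head 1.407
tcp [ 0.4341 -0.2934  0.249 ] yawy 1.416 shift [203.1  70.5   7.4] turn 0.008 q7 0.5 t 8.25
```

>>> step_arm --moves '[0,40,7,0,85,0,70,8,0,85,30,70,8,0,85,70,70,8,0,85,110,70,8,0,85,150,70,8,0,85,185,70,8,0,85,202,70,8,0,85]'

```text
t: 8.92
tcp_pos: [0.4474, -0.2212, 0.0428]
ee_rot: [2.989, 1.544, 2.838]
ft_force: [0.5, 0.4, -0.6]
finger_gap: 0.0851
```

>>> step_arm --moves '[0,0,0,0,85,0,0,0,0,45,0,0,0,0,45,0,0,0,0,45,0,0,0,0,45,0,0,0,0,45,0,0,0,0,45]'

```text
t: 9.5
tcp_pos: [0.4491, -0.2214, 0.0444]
ee_rot: [2.964, 1.548, 2.814]
ft_force: [-0.1, 1.1, 7.1]
finger_gap: 0.0556
```

```bash
python3 -c "
from h import *
p,R,s=tcp(); print(s['finger_gap'],s['ft_force'],R[:,0].round(4))
go([.649,-.144,.25],1.694)"
```

```text
0.05563333223709962 [-0.12626173  1.08408473  7.05224138] [-0.0218  0.0074 -0.9997]
tcp [ 0.4491 -0.2214  0.0444] yawy 1.42 shift [-209.3  107.4  181.3] turn -0.274 q7 0.53 t 9.5
```

>>> step_arm --moves '[-40,0,0,0,45,-80,0,0,0,45,-120,0,0,0,45,-160,0,0,0,45,-200,0,0,0,45,-209,30,30,-0.05,45,-209,60,60,-0.1,45,-209,85,95,-0.2,45]'

```text
t: 10.17
tcp_pos: [0.5578, -0.1534, 0.2539]
ee_rot: [2.631, 1.551, 2.683]
ft_force: [0.8, -0.4, -1.4]
finger_gap: 0.0557
```

```bash
python3 -c "
from h import *
p,R,s=tcp(); print(s['finger_gap'],s['ft_force'],R[:,0].round(4))
go([.649,-.147,.25],1.694)"
```

```text
0.055677947118071 [ 0.80963005 -0.39467283 -1.37608119] [-0.0182  0.009  -0.9998]
tcp [ 0.5578 -0.1534  0.2539] yawy 1.623 shift [ 2.3  1.6 91.4] turn -0.071 q7 0.4 t 10.17
```

>>> step_arm --moves '[2,1,40,-0.04,45,2,2,80,-0.07,45,2,2,91,-0.07,45,2,2,91,-0.07,45,2,2,91,-0.07,45,2,2,91,-0.07,45,2,2,91,-0.07,45]'

```text
t: 10.75
tcp_pos: [0.6471, -0.1475, 0.2507]
ee_rot: [2.566, 1.55, 2.686]
ft_force: [-0.7, -0.0, -1.5]
finger_gap: 0.0556
```

```bash
cat >> h.py <<'E'
def inhand(near,save,bot=.046,c=None):
    "pocket and held-cup rim in tool axes (mm); shift that puts cup axis on pocket"
    im,m=snap('wrist',save); p,R,s=tcp(); print('tool x',R[:,0].round(4),'yaw',round(yaw_y(),4),'tcp',p.round(4))
    r=pockets(im,m,near)
    P=(np.r_[r[0],.02]-p)@R*1000
    zr=p[2]-bot+.09; k=col(im,c)
    h=[]
    for row in (265,275,285):
        x=np.flatnonzero(k[row,150:420])+150; q=(cast(m,[(x.min(),row),(x.max(),row)],zr)-p)@R*1000; h.append([q[:,2].mean(),np.ptp(q[:,2])])
    g=im[200:262,250:310].astype(int).sum(2).mean(1); e=200+np.argmax(np.abs(np.diff(g)))+1
    yb=((cast(m,[(280,e-.5)],zr)-p)@R*1000)[0,1]; h=np.array(h).mean(0)
    print('pocket tool',P.round(1),'cup z,width',h.round(1),'rim row',e,'cup y',round(yb-36,1),'=> shift y,z',(P[1]-yb+36).round(1),(P[2]-h[0]).round(1))
E
python3 -c "
from h import *
inhand([.6397,-.0684],'w_bl2',.0444,'blue')"
```

```text
tool x [-0.0181  0.0092 -0.9998] yaw 1.6914 tcp [ 0.6473 -0.1473  0.2509]
pocket px [258  65] [317 147] ctr [ 0.6394 -0.0705] size [81.7 62.2] head 1.7027
pocket tool [231.7  74.6   5.3] cup z,width [-1.3 55.5] rim row 256 cup y -2.8 => shift y,z 77.3 6.6
```

View pics/w_bl2.png

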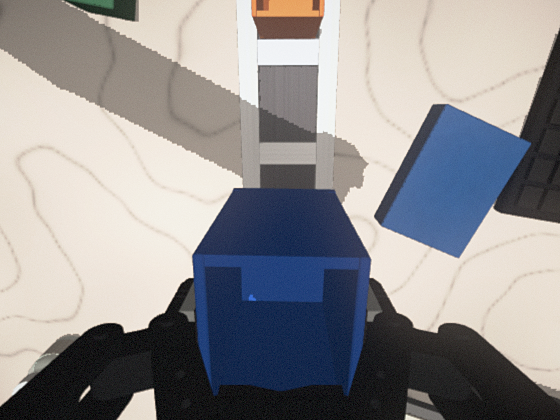

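The held blue cup's rim edge is at row 256, about 2.8 mm toward −y in the hand. Pocket 1's lower edge is spoiled by shadow, so I use pocket 2 minus 100 mm for its y.

>>> step_arm --moves '[0,40,4,0,45,0,79,6.6,0,45,40,79.3,6.6,0,45,80,79.3,6.6,0,45,120,79.3,6.6,0,45,150,79.3,6.6,0,45,170,79.3,6.6,0,45,170,79.3,6.6,0,45]'

```text
t: 11.47
tcp_pos: [0.637, -0.0658, 0.0774]
ee_rot: [2.676, 1.542, 2.797]
ft_force: [-0.1, 0.6, -2.3]
finger_gap: 0.0561
```

>>> step_arm --moves '[0,0,0,0,45,0,0,0,0,45,0,0,0,0,45]'

```text
t: 11.72
tcp_pos: [0.6381, -0.0662, 0.0794]
ee_rot: [2.635, 1.545, 2.755]
ft_force: [-0.4, -0.6, -1.6]
finger_gap: 0.056
```

```bash
cat >> h.py <<'E'
def final(pk,cy,cz,bot,zb=.007):
    "shift so the bottom centre of a cup held at tool (y=cy,z=cz mm, measured incl. bias) comes to pk at height zb"
    p,R,s=tcp(); b=p+R@np.array([bot,cy/1000,cz/1000]); d=R.T@(np.r_[pk,zb]-b)*1000
    print('tcp',p.round(4),'tool x',R[:,0].round(4),'yaw',round(yaw_y(),4),'shift',d.round(1),'force',s['ft_force'].round(1))
E
python3 -c "
from h import *
final([.6396,-.0684],-2.8,-1.3,.0444)"
```

```text
tcp [ 0.6381 -0.0662  0.0794] tool x [-0.0241  0.0098 -0.9997] yaw 1.6906 shift [27.9 -0.5  4.2] force [-0.4 -0.6 -1.6]
```

>>> step_arm --moves '[0,-0.5,3.8,0,45,0,-0.5,3.8,0,45,8,-0.5,3.8,0,45,16,-0.5,3.8,0,45,24,-0.5,3.8,0,45,28,-0.5,3.8,0,45,28,-0.5,3.8,0,45,28,-0.5,3.8,0,45]'

```text
t: 12.38
tcp_pos: [0.6404, -0.0657, 0.0509]
ee_rot: [2.647, 1.543, 2.767]
ft_force: [-2.5, 1.2, 2.3]
finger_gap: 0.0557
```

```bash
python3 -c "
from h import *
final([.6396,-.0684],-2.8,-1.3,.0444)"
```

```text
tcp [ 0.6404 -0.0657  0.0509] tool x [-0.0263  0.0103 -0.9996] yaw 1.6904 shift [-0.6 -0.3  1.3] force [-2.5  1.2  2.3]
```

>>> step_arm --moves '[0,0,0,0,85,0,0,0,0,85,0,0,0,0,85,-40,0,0,0,85,-80,0,0,0,85]'

```text
t: 12.8
tcp_pos: [0.6406, -0.0663, 0.129]
ee_rot: [2.721, 1.537, 2.841]
ft_force: [1.5, 0.3, 1.1]
finger_gap: 0.0851
```

>>> step_arm --moves '[-40,0,0,0,85,-80,0,0,0,85]'

```text
t: 12.97
tcp_pos: [0.6428, -0.0671, 0.2104]
ee_rot: [2.732, 1.536, 2.852]
ft_force: [2.3, 0.2, -0.5]
finger_gap: 0.0846
```

>>> step_arm --moves '[-40,-20,0,0,85,-50,-60,0,0,85,-50,-80,0,0,85,-50,-80,0,0,85,-50,-80,0,0,85]'

```text
t: 13.38
tcp_pos: [0.6537, -0.1493, 0.2594]
ee_rot: [2.747, 1.537, 2.863]
ft_force: [0.4, 1.1, -1.1]
finger_gap: 0.0845
```

```bash
python3 -c "
from h import *
p,R,s=tcp(); print(p,R[:,0].round(4))
r=look('blue',.096,'w_bl3')
w=np.array([.554,-.366]); hd=1.7; go([*(w-.079*np.array([np.cos(hd),np.sin(hd)])),.25],hd)
"
```

```text
[ 0.65372703 -0.14925147  0.25943943] [-0.0328  0.0094 -0.9994]
blue px [437. 174.] [[377, 102], [524, 252]] ctr [ 0.7913 -0.1177] size [116.3  91.7] head 1.292
blue px [283.  98.] [[250, 55], [317, 143]] ctr [ 0.6398 -0.0676] size [71.3 56. ] head -1.459
tcp [ 0.6539 -0.147   0.2588] yawy 1.689 shift [   8.7 -284.7 -124. ] turn -0.011 q7 0.45 t 13.43
```

>>> step_arm --moves '[9,-285,-124,0,85,9,-285,-124,0,85,9,-285,-124,0,85,9,-285,-124,0,85,9,-285,-124,0,85,9,-285,-124,0,85,9,-285,-124,0,85,9,-285,-124,0,85]'

```text
t: 14.1
tcp_pos: [0.5611, -0.449, 0.2487]
ee_rot: [2.792, 1.533, 2.906]
ft_force: [-2.0, -0.7, 0.5]
finger_gap: 0.0848
```

>>> step_arm --moves '[0,0,0,0,85,0,0,0,0,85,0,0,0,0,85,0,0,0,0,85]'

```text
t: 14.43
tcp_pos: [0.5633, -0.4458, 0.2482]
ee_rot: [2.729, 1.533, 2.848]
ft_force: [0.4, -0.5, 0.5]
finger_gap: 0.0847
```

```bash
python3 -c "
from h import *
im,m=snap('wrist','w_wh'); np.save('m.npy',m,allow_pickle=True); p,R,s=tcp(); print(p,R[:,0].round(4))
"
```

```text
[ 0.56318052 -0.44596043  0.24847557] [-0.0359  0.0104 -0.9993]
```

View pics/w_wh.png

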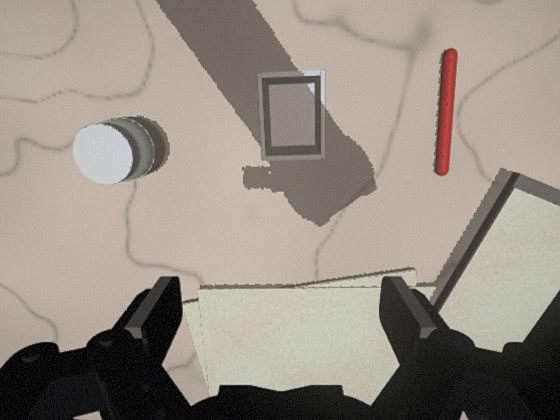

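White cup rim: corners near (258,72), (325,70), (324,157) and (262,160), heading almost along tool y. I segment it by neutral colour.

```bash
cat >> h.py <<'E'
def white(im,m,roi,z,th=8):
    b=cv2.medianBlur(im,5).astype(int); k=((b[:,:,2]-b[:,:,0])<th).astype(np.uint8)*255
    x0,y0,x1,y1=roi; q=np.zeros_like(k); q[y0:y1,x0:x1]=k[y0:y1,x0:x1]
    q=cv2.morphologyEx(q,cv2.MORPH_CLOSE,np.ones((5,5))); q=cv2.morphologyEx(q,cv2.MORPH_OPEN,np.ones((9,9)))
    c=blobs(q,400)[0]; r=rect(cast(m,c,z)); print('white px',c.min(0),c.max(0),'ctr',r[0].round(4),'size',np.round(r[1:3],1),'head',round(r[3]%np.pi,4)); return r
E
python3 -c "
from h import *
im=cv2.imread('pics/w_wh.png'); m=np.load('m.npy',allow_pickle=True).item()
b=im.astype(int); print((b[115,240:345:4,2]-b[115,240:345:4,0]).tolist(),(b[60:170:4,290,2]-b[60:170:4,290,0]).tolist())
for th in (6,8,10): r=white(im,m,(235,45,350,180),.09,th)
go([*r[0],.046],r[3])
im=cv2.imread('pics/w_bl3.png');k=cv2.imread('pics/top1.png')
"
```

```text
[16, 14, 13, 15, 16, 17, 11, 8, 14, 15, 15, 11, 14, 16, 14, 14, 13, 16, 12, 8, 10, 13, 14, 23, 26, 28, 25] [17, 17, 14, 11, 11, 8, 15, 14, 14, 12, 15, 13, 16, 15, 14, 14, 12, 11, 13, 17, 11, 15, 10, 11, 13, 14, 16, 17]Traceback (most recent call last):
  File "<string>", line 5, in <module>
    for th in (6,8,10): r=white(im,m,(235,45,350,180),.09,th)
                          ~~~~~^^^^^^^^^^^^^^^^^^^^^^^^^^^^^^
  File "h.py", line 70, in white
    c=blobs(q,400)[0]; r=rect(cast(m,c,z)); print('white px',c.min(0),c.max(0),'ctr',r[0].round(4),'size',np.round(r[1:3],1),'head',round(r[3]%np.pi,4)); return r
      ~~~~~~~~~~~~^^^
IndexError: list index out of range
```

```bash
python3 -c "
from h import *
im=cv2.imread('pics/w_wh.png'); m=np.load('m.npy',allow_pickle=True).item()
g=cv2.cvtColor(im,cv2.COLOR_BGR2GRAY); print(g[130,250:335:2].tolist(),g[60:170:2,290].tolist())
for t in (70,80,90):
  for b in blobs(cv2.inRange(g,0,t),800):
    r=rect(cast(m,b,.09))
    if r[1]<90: print(t,b.min(0),b.max(0),r[0].round(4),np.round(r[1:3],1),round(r[3]%np.pi,4)); go([*r[0],.046],r[3])
"
```

```text
[138, 110, 119, 111, 118, 124, 137, 98, 84, 87, 103, 139, 134, 135, 136, 139, 137, 143, 135, 132, 141, 135, 135, 137, 139, 138, 138, 136, 136, 137, 136, 139, 133, 76, 76, 87, 136, 131, 112, 109, 117, 111, 112] [130, 113, 110, 115, 108, 113, 138, 137, 125, 76, 75, 77, 129, 139, 138, 135, 139, 137, 137, 138, 140, 135, 137, 143, 135, 140, 138, 137, 137, 138, 142, 138, 135, 135, 137, 141, 135, 134, 133, 136, 135, 131, 140, 88, 87, 88, 84, 81, 137, 136, 120, 109, 115, 118, 109]
90 [262  76] [320 154] [ 0.5579 -0.3758] [63.3 47.8] 1.7278
tcp [ 0.5632 -0.446   0.2485] yawy 1.689 shift [203.3  67.4  10.1] turn -0.038 q7 0.92 t 14.48
```

>>> step_arm --moves '[-30,40,6,-0.02,85,-60,67,10,-0.038,85,-90,67,10,-0.038,85,-90,67,10,-0.038,85,-90,67,10,-0.038,85,-90,67,10,-0.038,85]'

```text
t: 14.98
tcp_pos: [0.5688, -0.378, 0.339]
ee_rot: [2.691, 1.534, 2.85]
ft_force: [-0.1, 1.0, -0.2]
finger_gap: 0.0848
```

>>> step_arm --moves '[40,0,0,0,85,80,0,0,0,85]'

```text
t: 15.15
tcp_pos: [0.5667, -0.3775, 0.2592]
ee_rot: [2.719, 1.538, 2.878]
ft_force: [0.0, -0.9, -0.7]
finger_gap: 0.085
```

>>> step_arm --moves '[40,0,0,0,85,80,0,0,0,85]'

```text
t: 15.32
tcp_pos: [0.5631, -0.376, 0.1761]
ee_rot: [2.7, 1.536, 2.859]
ft_force: [0.6, -0.2, -0.9]
finger_gap: 0.0847
```

```bash
python3 -c "
from h import *
p,R,s=tcp(); print(R[:,0].round(4)); go([.5579,-.3758,.046],1.728)
"
```

```text
[-0.0337  0.0098 -0.9994]
tcp [ 0.5631 -0.376   0.1761] yawy 1.729 shift [130.2  -0.9  -1. ] turn 0.001 q7 0.89 t 15.32
```

>>> step_arm --moves '[40,-1,-1,0,85,80,-1,-1,0,85,115,-1,-1,0,85,130,-1,-1,0,85,130,-1,-1,0,85,130,-1,-1,0,85,130,-1,-1,0,85]'

```text
t: 15.9
tcp_pos: [0.5584, -0.3766, 0.0471]
ee_rot: [2.724, 1.537, 2.882]
ft_force: [1.2, -0.4, 0.8]
finger_gap: 0.085
```

>>> step_arm --moves '[0,0,0,0,45,0,0,0,0,45,0,0,0,0,45,0,0,0,0,45,0,0,0,0,45,0,0,0,0,45]'

```text
t: 16.4
tcp_pos: [0.5596, -0.3776, 0.0492]
ee_rot: [2.752, 1.541, 2.91]
ft_force: [-0.8, 0.2, 7.2]
finger_gap: 0.0559
```

```bash
python3 -c "
from h import *
p,R,s=tcp(); print(R[:,0].round(4),s['finger_gap'],s['ft_force'].round(1)); go([.5579,-.3758,.046],1.728)
p0=np.array([.6396,-.0684])+.1*np.array([.124,-.992]);print(p0)
"
```

```text
[-0.0292  0.0069 -0.9996] 0.05585936023638442 [-0.8  0.2  7.2]
tcp [ 0.5596 -0.3776  0.0492] yawy 1.729 shift [ 3.3  2.  -1.3] turn 0.001 q7 0.95 t 16.4
[ 0.652  -0.1676]
```

>>> step_arm --moves '[-40,0,0,0,45,-80,0,0,0,45,-120,0,0,0,45,-160,0,0,0,45,-200,0,0,0,45,-200,0,0,0,45,-200,0,0,0,45]'

```text
t: 16.98
tcp_pos: [0.5662, -0.3797, 0.2523]
ee_rot: [2.808, 1.546, 2.967]
ft_force: [-0.4, 0.3, -3.0]
finger_gap: 0.0558
```

```bash
python3 -c "
from h import *
p,R,s=tcp(); print(R[:,0].round(4),s['finger_gap']); go([.662,-.246,.25],1.694)
"
```

```text
[-0.024   0.0042 -0.9997] 0.05579704659023542
tcp [ 0.5662 -0.3797  0.2523] yawy 1.729 shift [  0.5 116.9 115.7] turn 0.035 q7 0.87 t 16.98
```

Full lift then settle helps reduce the tilt. Moving to view pocket 0.

>>> step_arm --moves '[0,29,29,0.035,45,0,58,58,0.035,45,0,88,87,0.035,45,0,110,109,0.035,45,0,117,116,0.035,45,0,117,116,0.035,45,0,117,116,0.035,45,0,117,116,0.035,45]'

```text
t: 17.65
tcp_pos: [0.6603, -0.2483, 0.2495]
ee_rot: [2.905, 1.544, 3.025]
ft_force: [-1.1, 0.2, -1.7]
finger_gap: 0.0558
```

```bash
python3 -c "
from h import *
im,m=snap('wrist','w_wh2'); p,R,s=tcp(); print(p,R[:,0].round(4))
r=None
for t in (145,155): r=pockets(im,m,[.6518,-.1676],t)
print('pocket in tool',((np.r_[.6518,-.1676,.02]-p)@R*1000).round(1), ((np.r_[r[0],.02]-p)@R*1000).round(1) if r else '')
"
```

```text
[ 0.66034994 -0.24872925  0.24995137] [-0.026   0.0031 -0.9997]
pocket px [259  62] [319 140] ctr [ 0.6521 -0.1677] size [76.8 62.4] head 1.6935
pocket in tool [230.3  80.1   7. ]
```

View pics/w_wh2.png

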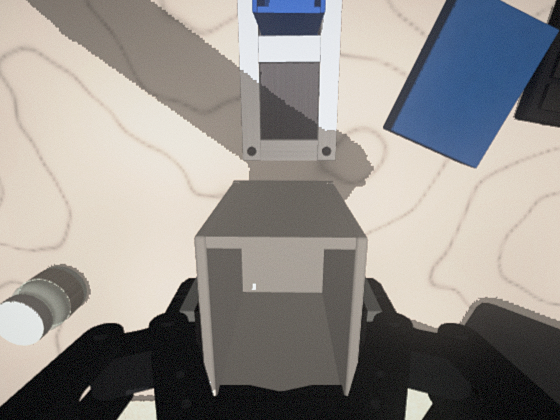

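Pocket 0 is clean at px (259–319, 62–140). The held rim is at row 236, columns 196–367.

```bash
python3 -c "
from h import *
m=imaging.camera_model('wrist'); p,R,s=tcp()
im=cv2.imread('pics/w_wh2.png'); print(im[225:250,280,1].tolist(), im[250,185:210,1].tolist(),im[250,350:375,1].tolist())
rel=(cast(m,[(195.5,245),(367.5,245),(280,236)],p[2]-.0492+.09)-p)@R*1000; print(rel.round(1))
print(((np.r_[.6521,-.1677,.02]-p)@R*1000).round(1))
"
```

```text
[102, 103, 99, 105, 102, 103, 102, 103, 101, 104, 101, 106, 141, 166, 164, 162, 156, 160, 161, 157, 163, 162, 161, 157, 163] [221, 223, 225, 223, 222, 222, 224, 223, 227, 218, 145, 149, 158, 160, 157, 160, 163, 168, 160, 157, 142, 124, 98, 91, 100] [97, 96, 95, 98, 95, 118, 138, 148, 165, 161, 160, 162, 162, 163, 159, 158, 159, 193, 224, 222, 223, 219, 220, 223, 221]
[[-39.9  34.6 -28.9]
 [-41.3  35.2  26.8]
 [-40.5  38.   -1.3]]
[230.3  80.    7.3]
```

>>> step_arm --moves '[0,40,4,0,45,20,78.3,8.4,0,45,60,78.3,8.4,0,45,100,78.3,8.4,0,45,140,78.3,8.4,0,45,165,78.3,8.4,0,45,167,78.3,8.4,0,45,167,78.3,8.4,0,45]'

```text
t: 18.37
tcp_pos: [0.6535, -0.1711, 0.0822]
ee_rot: [2.925, 1.542, 3.041]
ft_force: [1.0, -0.5, -1.3]
finger_gap: 0.0552
```

>>> step_arm --moves '[0,0,0,0,45,0,0,0,0,45,0,0,0,0,45]'

```text
t: 18.62
tcp_pos: [0.6547, -0.1723, 0.0848]
ee_rot: [2.949, 1.546, 3.065]
ft_force: [-0.0, 0.3, -2.1]
finger_gap: 0.0557
```

```bash
python3 -c "
from h import *
final([.6521,-.1677],1.7,-1.1,.0492)"
```

```text
tcp [ 0.6547 -0.1723  0.0848] tool x [-0.0251  0.0019 -0.9997] yaw 1.6864 shift [28.6  2.8  0.9] force [-0.   0.3 -2.1]
```

>>> step_arm --moves '[0,2.8,1,-0.007,45,0,2.8,1,-0.007,45,10,2.8,1,-0.007,45,18,2.8,1,-0.007,45,25,2.8,1,-0.007,45,29,2.8,1,-0.007,45,29,2.8,1,-0.007,45,29,2.8,1,-0.007,45]'

```text
t: 19.28
tcp_pos: [0.654, -0.1692, 0.0553]
ee_rot: [2.925, 1.544, 3.048]
ft_force: [-1.6, -0.3, 2.4]
finger_gap: 0.0554
```

```bash
python3 -c "
from h import *
final([.6521,-.1677],1.7,-1.1,.0492)"
```

```text
tcp [ 0.654  -0.1692  0.0553] tool x [-0.0269  0.0025 -0.9996] yaw 1.6935 shift [-0.8 -0.2  0.7] force [-1.6 -0.3  2.4]
```

>>> step_arm --moves '[0,0,0,0,85,0,0,0,0,85,0,0,0,0,85,-40,0,0,0,85,-80,0,0,0,85,-120,0,0,0,85,-160,-20,0,0,85,-195,-40,0,0,85]'

```text
t: 19.95
tcp_pos: [0.6647, -0.2069, 0.251]
ee_rot: [2.884, 1.545, 3.01]
ft_force: [0.1, -0.7, -0.5]
finger_gap: 0.085
```

>>> step_arm --moves '[0,-39,0,0,85,0,-39,0,0,85,0,-39,0,0,85]'

```text
t: 20.2
tcp_pos: [0.6689, -0.2492, 0.2513]
ee_rot: [2.965, 1.546, 3.086]
ft_force: [0.5, -0.1, -0.6]
finger_gap: 0.0848
```

```bash
python3 -c "
from h import *
im,m=snap('wrist','w_wh3'); p,R,s=tcp(); print(p,R[:,0].round(4))
g=cv2.cvtColor(im,cv2.COLOR_BGR2GRAY)
for t in (80,90,100):
  for b in blobs(cv2.inRange(g,0,t),800):
    r=rect(cast(m,b,.096))
    if r[1]<100: print(t,b.min(0),b.max(0),r[0].round(4),np.round(r[1:3],1),round(r[3]%np.pi,4))
t,m=snap('top','top2')
for c,z in (('orange',.096),('blue',.096),('green',.048)):
    for b in blobs(col(t,c))[:3]: r=rect(cast(m,b,z)); print(c,r[0].round(3),np.round(r[1:],2))
"
```

```text
[ 0.66916441 -0.24647597  0.25025327] [-0.0258  0.0036 -0.9997]
80 [242   9] [312  32] [ 0.6444 -0.111 ] [53.9 15.9] 0.1157
90 [242   0] [313  32] [ 0.6443 -0.1079] [54.5 21.9] 0.117
90 [ 26 264] [ 79 311] [ 0.4564 -0.3667] [50.4 39.4] 2.3182
90 [250  58] [308 138] [ 0.6526 -0.1684] [62.8 47.2] 1.6892
100 [249  58] [308 138] [ 0.6528 -0.1683] [62.8 47.8] 1.6942
100 [241   0] [313  32] [ 0.644 -0.108] [55.3 22. ] 0.1152
100 [ 19 263] [ 80 317] [ 0.4528 -0.3704] [51.7 51.3] 2.3108
100 [309 216] [322 311] [ 0.7056 -0.314 ] [100.   10.5] 1.7544
orange [0.625 0.03 ] [65.75 55.66 -1.45]
blue [ 0.802 -0.121] [131.52 104.81   1.3 ]
blue [ 0.633 -0.067] [75.01 71.69 -1.46]
blue [0.391 0.463] [32.99 31.33 -0.77]
green [0.389 0.452] [58.12 57.89  1.56]
green [0.451 0.013] [ 4.200e+01  2.523e+01 -1.000e-02]
```

View pics/w_wh3.png

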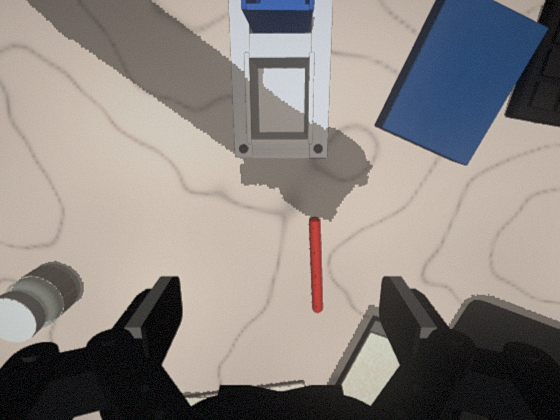

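White is home in pocket 0: the inner rim at px (250–308, 58–138) agrees with the pocket within 1 mm. Next is the green block.

```bash
python3 -c "
from h import *
go([.451,-.066,.25],1.57)"
```

```text
tcp [ 0.6694 -0.2448  0.2497] yawy 1.697 shift [   6.4  204.9 -194. ] turn 0.127 q7 0.6 t 20.3
```

>>> step_arm --moves '[6,205,-194,0.127,85,6,205,-194,0.127,85,6,205,-194,0.127,85,6,205,-194,0.127,85,6,205,-194,0.127,85,6,205,-194,0.127,85,6,205,-194,0.127,85,6,205,-194,0.127,85]'

```text
t: 20.97
tcp_pos: [0.4456, -0.0601, 0.2491]
ee_rot: [2.86, 1.538, 2.869]
ft_force: [-0.9, 0.3, 0.3]
finger_gap: 0.0847
```

>>> step_arm --moves '[0,0,0,0,85,0,0,0,0,85,0,0,0,0,85,0,0,0,0,85]'

```text
t: 21.3
tcp_pos: [0.4464, -0.0606, 0.249]
ee_rot: [2.883, 1.538, 2.891]
ft_force: [-0.4, -0.4, -0.2]
finger_gap: 0.0848
```

```bash
sed -i "s/'green':((60,90,30)/'green':((55,60,20)/" h.py; python3 -c "
from h import *
p,R,s=tcp(); print(p,R[:,0].round(4))
r=look('green',.048,'w_gr')
go([*r[0],.026],(r[3]+np.pi/2))"
```

```text
[ 0.44638528 -0.06060007  0.24896294] [-0.0319  0.0082 -0.9995]
green px [293. 109.] [[267, 90], [319, 129]] ctr [0.45   0.0135] size [48.2 34.2] head -0.062
tcp [ 0.4463 -0.0607  0.2489] yawy 1.578 shift [223.3  72.3  11.4] turn 0.069 q7 0.11 t 21.35
```

View pics/w_gr.png

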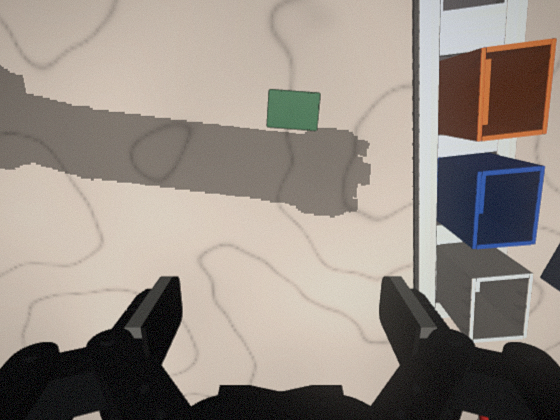

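>>> step_arm --moves '[0,40,6,0.04,85,0,72,12,0.069,85,0,72,12,0.069,85,0,72,12,0.069,85,40,72,12,0.069,85,80,72,12,0.069,85]'

```text
t: 21.85
tcp_pos: [0.4578, 0.0107, 0.17]
ee_rot: [2.868, 1.544, 2.804]
ft_force: [0.9, 0.4, -0.2]
finger_gap: 0.0851
```

```bash
python3 -c "
from h import *
print(tcp()[1][:,0].round(4))
go([.451,.0135,.026],1.509)"
```

```text
[-0.0251  0.0088 -0.9996]
tcp [0.4578 0.0107 0.17  ] yawy 1.508 shift [144.2   1.3  -3.2] turn -0.001 q7 -0.05 t 21.85
```

>>> step_arm --moves '[40,1,-3,0,85,80,1,-3,0,85,115,1,-3,0,85,140,1,-3,0,85,144,1,-3,0,85,144,1,-3,0,85,144,1,-3,0,85]'

```text
t: 22.43
tcp_pos: [0.4523, 0.0121, 0.027]
ee_rot: [2.866, 1.546, 2.801]
ft_force: [0.1, -0.6, 0.4]
finger_gap: 0.0848
```

>>> step_arm --moves '[0,0,0,0,40,0,0,0,0,40,0,0,0,0,40,0,0,0,0,40,0,0,0,0,40,0,0,0,0,40,0,0,0,0,40]'

```text
t: 23.02
tcp_pos: [0.4526, 0.0123, 0.0285]
ee_rot: [2.814, 1.546, 2.749]
ft_force: [-2.7, -0.4, 11.1]
finger_gap: 0.0493
```

```bash
python3 -c "
from h import *
p,R,s=tcp(); print(R[:,0].round(4),s['finger_gap'],s['ft_force'].round(1))
go([.450,.0135,.026],1.509)"
```

```text
[-0.0225  0.0093 -0.9997] 0.049279616036248114 [-2.7 -0.4 11.1]
tcp [0.4526 0.0123 0.0285] yawy 1.506 shift [ 2.6  1.  -2.6] turn -0.003 q7 0.09 t 23.02
```

>>> step_arm --moves '[-40,0,0,0,40,-80,0,0,0,40,-120,0,0,0,40,-160,0,0,0,40,-200,0,0,0,40,-222,0,0,0,40,-222,0,0,0,40]'

```text
t: 23.6
tcp_pos: [0.4606, 0.0102, 0.2561]
ee_rot: [2.348, 1.554, 2.283]
ft_force: [1.6, -0.3, -2.6]
finger_gap: 0.049
```

```bash
python3 -c "
from h import *
p,R,s=tcp(); print(R[:,0].round(4),s['finger_gap'],s['ft_force'].round(1))
go([.625,.0495,.25],1.6935)"
```

```text
[-0.0108  0.0125 -0.9999] 0.04895408154376793 [ 1.6 -0.3 -2.6]
tcp [0.4606 0.0102 0.2561] yawy 1.506 shift [  4.8  49.7 161.6] turn -0.187 q7 -0.11 t 23.6
```

>>> step_arm --moves '[3,12,40,-0.06,40,5,24,80,-0.12,40,5,36,120,-0.187,40,5,50,150,-0.187,40,5,50,162,-0.187,40,5,50,162,-0.187,40,5,50,162,-0.187,40,5,50,162,-0.187,40]'

```text
t: 24.27
tcp_pos: [0.6238, 0.049, 0.2488]
ee_rot: [2.295, 1.553, 2.416]
ft_force: [0.3, -0.7, -1.7]
finger_gap: 0.0493
```

```bash
python3 -c "
from h import *
im,m=snap('wrist','w_gr2'); p,R,s=tcp(); print(p,R[:,0].round(4),'yaw',yaw_y(),s['finger_gap'])
pockets(im,m,[.6153,.1281]);pockets(im,m,[.6153,.1281],140)
print(((np.r_[.6153,.1281,.02]-p)@R*1000).round(1))
"
```

```text
[0.62387424 0.04911727 0.24933121] [-0.0127  0.0125 -0.9998] yaw 1.6922896619644718 0.049352895887874414
pocket px [258  84] [312 125] ctr [0.615  0.1286] size [55.4 40.5] head 0.1221
pocket px [259  84] [312 125] ctr [0.6152 0.1286] size [54.9 40.5] head 0.1208
[230.4  76.2   3.6]
```

View pics/w_gr2.png

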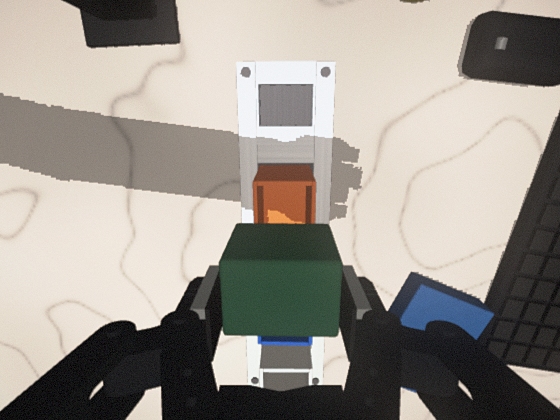

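The block pocket is at px (258–312, 84–125). The held block's top face spans columns 221–342, with its far edge near row 280.

```bash
python3 -c "
from h import *
m=imaging.camera_model('wrist'); p,R,s=tcp()
im=cv2.imread('pics/w_gr2.png'); print(im[265:290,280,1].tolist(), im[300,212:230,1].tolist(),im[300,332:348,1].tolist(),im[325:340,280,1].tolist())
rel=(cast(m,[(221,300),(341,300),(280,279),(280,334)],p[2]-.0285+.048)-p)@R*1000; print(rel.round(1))
print(((np.r_[.6151,.1286,.02]-p)@R*1000).round(1))
"
```

```text
[79, 77, 78, 82, 83, 80, 77, 78, 78, 76, 77, 78, 81, 74, 74, 75, 82, 74, 84, 76, 83, 75, 79, 78, 79] [26, 30, 22, 23, 26, 25, 23, 29, 31, 52, 73, 82, 82, 76, 83, 78, 78, 74] [85, 85, 78, 83, 82, 81, 80, 76, 47, 35, 35, 39, 39, 38, 41, 42] [83, 80, 80, 73, 83, 80, 78, 78, 80, 79, 74, 54, 49, 42, 49]
[[-19.2   1.2 -25.7]
 [-19.7   1.5  23.7]
 [-19.3  10.9  -1.4]
 [-19.7 -15.1  -1.4]]
[230.4  76.8   3.5]
```

>>> step_arm --moves '[0,40,2,0,40,30,75.8,4.5,0,40,70,75.8,4.5,0,40,110,75.8,4.5,0,40,150,75.8,4.5,0,40,180,75.8,4.5,0,40,188,75.8,4.5,0,40,188,75.8,4.5,0,40]'

```text
t: 24.98
tcp_pos: [0.6143, 0.1267, 0.0605]
ee_rot: [2.455, 1.55, 2.576]
ft_force: [0.0, 0.6, -0.9]
finger_gap: 0.0489
```

>>> step_arm --moves '[0,0,0,0,40,0,0,0,0,40,0,0,0,0,40]'

```text
t: 25.23
tcp_pos: [0.6159, 0.1268, 0.0631]
ee_rot: [2.27, 1.552, 2.392]
ft_force: [-0.2, 0.7, -2.5]
finger_gap: 0.0493
```

```bash
python3 -c "
from h import *
final([.6151,.1286],1.0,-1.0,.0285)"
```

```text
tcp [0.6159 0.1268 0.0631] tool x [-0.0135  0.0126 -0.9998] yaw 1.6918 shift [27.6  0.1  1.1] force [-0.2  0.7 -2.5]
```

>>> step_arm --moves '[0,0,1,0,40,8,0,1,0,40,16,0,1,0,40,23,0,1,0,40,28,0,1,0,40,28,0,1,0,40,28,0,1,0,40]'

```text
t: 25.82
tcp_pos: [0.6161, 0.1272, 0.0347]
ee_rot: [2.322, 1.551, 2.443]
ft_force: [-1.7, 0.4, -0.3]
finger_gap: 0.0496
```

```bash
python3 -c "
from h import *
final([.6151,.1286],1.0,-1.0,.0285)"
```

```text
tcp [0.6161 0.1272 0.0347] tool x [-0.0148  0.0124 -0.9998] yaw 1.6917 shift [-0.8  0.1  0.5] force [-1.7  0.4 -0.3]
```

>>> step_arm --moves '[0,0,0,0,85,0,0,0,0,85,0,0,0,0,85,-40,0,0,0,85,-80,0,0,0,85,-120,0,0,0,85,-160,0,0,0,85,-200,-20,0,0,85]'

```text
t: 26.48
tcp_pos: [0.621, 0.1109, 0.234]
ee_rot: [2.169, 1.55, 2.297]
ft_force: [1.8, 0.5, -0.6]
finger_gap: 0.0849
```

>>> step_arm --moves '[-15,-40,0,0,85,-15,-59,0,0,85,-15,-59,0,0,85,-15,-59,0,0,85]'

```text
t: 26.82
tcp_pos: [0.6288, 0.0506, 0.2484]
ee_rot: [2.13, 1.55, 2.255]
ft_force: [-0.7, -0.1, -0.7]
finger_gap: 0.0848
```

```bash
python3 -c "
from h import *
p,R,s=tcp(); print(p,R[:,0].round(4))
look('green',.054,'w_gr3')
hd=yaw_y(); st=np.array([.442,.208]); go([*(st-.079*np.array([np.cos(hd),np.sin(hd)])),.36],hd)
"
```

```text
[0.62880277 0.0505792  0.24844319] [-0.0129  0.0159 -0.9998]
green px [280. 106.] [[254, 87], [305, 125]] ctr [0.6151 0.1286] size [48.4 34.2] head 0.125
tcp [0.6284 0.0525 0.2477] yawy 1.698 shift [-108.5  100.9 -166.6] turn -0.0 q7 0.14 t 26.87
```

Block seated at the pocket centre. On to the brush.

>>> step_arm --moves '[-40,0,0,0,85,-72,20,-33,0,85,-95,40,-65,0,85,-108,60,-97,0,85,-108,80,-130,0,85,-108,101,-160,0,85,-108,101,-167,0,85,-108,101,-167,0,85]'

```text
t: 27.53
tcp_pos: [0.4488, 0.1325, 0.3596]
ee_rot: [2.142, 1.548, 2.277]
ft_force: [1.0, 0.6, -0.3]
finger_gap: 0.0849
```

>>> step_arm --moves '[0,0,0,0,85,0,0,0,0,85,0,0,0,0,85]'

```text
t: 27.78
tcp_pos: [0.4497, 0.1323, 0.3591]
ee_rot: [2.183, 1.548, 2.317]
ft_force: [-0.4, 0.0, 0.8]
finger_gap: 0.0851
```

```bash
python3 -c "
from h import *
p,R,s=tcp(); print(p,R[:,0].round(4),s['qpos'].round(2))
r=look('yellow',.248,'w_br')
"
```

```text
[0.44971572 0.13232408 0.35911638] [-0.0156  0.0168 -0.9997] [-0.67  0.02  0.32  1.82 -0.03  1.3  -0.21]
yellow px [510.  77.] [[475, 41], [545, 113]] ctr [0.5913 0.2493] size [46.7 46.6] head 0.386
yellow px [292.  99.] [[280, 86], [304, 111]] ctr [0.4441 0.216 ] size [16.9 16.9] head -1.417
```

View pics/w_br.png

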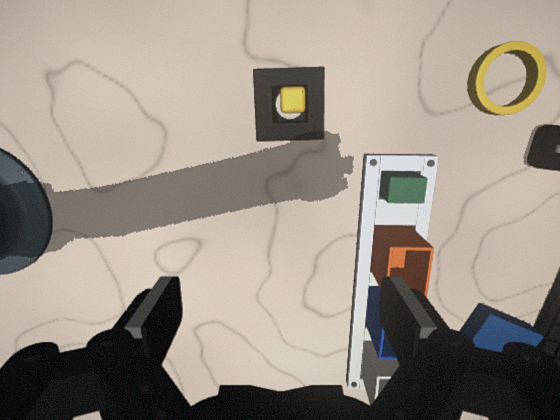

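Handle top at px (280–304, 86–111), stand foot (253–325, 67–141), pale bristle top peeking out near (288,105). Measuring the stand and the lean.

```bash
python3 -c "
from h import *
im=cv2.imread('pics/w_br.png'); m=imaging.camera_model('wrist'); p,R,s=tcp()
g=cv2.cvtColor(im,cv2.COLOR_BGR2GRAY); sub=np.zeros_like(g); sub[55:150,240:340]=1
for t in (60,75):
  b=blobs(cv2.inRange(g,0,t)*sub)[0]; r=rect(cast(m,b,.005)); print(b.min(0),b.max(0),r[0].round(4),np.round(r[1:3],1),round(r[3],3))
  in_=cv2.inRange(g,0,t)*sub
h=cv2.cvtColor(im,cv2.COLOR_BGR2HSV); k=((h[:,:,1]<110)&(g>90)).astype(np.uint8)*255; k[:72]=0;k[136:]=0;k[:,:258]=0;k[:,320:]=0
for b in blobs(k,20)[:2]:
  (c,rad)=cv2.minEnclosingCircle(b); P=cast(m,[c],.088)[0]; print('head px',b.min(0),b.max(0),c,rad*(m['position'][2]-.088)/344*1000,P.round(4))
print(g[100,250:330].tolist())
print('top in tool',((np.array([.4441,.216,.248])-p)@R*1000).round(1))
"
```

```text
[256  84] [323 140] [0.4465 0.2054] [94.6 74.3] 0.158
[253  67] [323 140] [0.4443 0.215 ] [95.6 95.1] -1.404
head px [275  93] [300 118] (288.5, 104.5) 18.046495495255314 [0.4435 0.2142 0.088 ]
[192, 193, 199, 190, 107, 54, 61, 64, 64, 58, 64, 61, 63, 66, 63, 64, 64, 66, 67, 57, 66, 58, 47, 49, 42, 73, 152, 206, 208, 198, 138, 137, 165, 187, 192, 197, 196, 198, 196, 194, 199, 196, 195, 198, 193, 196, 195, 195, 193, 196, 194, 192, 181, 167, 141, 76, 40, 49, 65, 68, 63, 65, 65, 68, 66, 63, 60, 61, 64, 68, 68, 64, 56, 69, 142, 209, 206, 199, 205, 200]
top in tool [112.6  81.8   7. ]
```

The brush stands almost upright at the stand centre (0.444, 0.215). Approaching the handle.

>>> step_arm --moves '[0,40,4,-0.032,85,0,80,8,-0.032,85,0,82,8,-0.032,85,0,82,8,-0.032,85,0,82,8,-0.032,85,0,82,8,-0.032,85,40,82,8,-0.032,85,75,82,8,-0.032,85]'

```text
t: 28.5
tcp_pos: [0.4473, 0.2145, 0.2861]
ee_rot: [1.929, 1.548, 2.092]
ft_force: [0.2, 0.4, -0.9]
finger_gap: 0.0853
```

```bash
python3 -c "
from h import *
print(tcp()[1][:,0].round(4)); go([.4437+.0012,.2160,.189],1.73)"
```

```text
[-0.0111  0.0194 -0.9997]
tcp [0.4473 0.2145 0.2861] yawy 1.733 shift [97.2 -0.2 -1.4] turn 0.003 q7 -0.31 t 28.5
```

>>> step_arm --moves '[35,0,-1,0,85,65,0,-1,0,85,90,0,-1,0,85,97,0,-1,0,85,97,0,-1,0,85,97,0,-1,0,85]'

```text
t: 29.0
tcp_pos: [0.4463, 0.2158, 0.1902]
ee_rot: [1.865, 1.549, 2.026]
ft_force: [0.6, 0.4, -0.2]
finger_gap: 0.0847
```

>>> step_arm --moves '[0,0,0,0,8,0,0,0,0,8,0,0,0,0,8,0,0,0,0,8,0,0,0,0,8,0,0,0,0,8,0,0,0,0,8,0,0,0,0,8]' --grip_force 60

```text
t: 29.67
tcp_pos: [0.4466, 0.216, 0.1907]
ee_rot: [1.82, 1.548, 1.98]
ft_force: [-0.3, -0.9, 5.0]
finger_gap: 0.0174
```

```bash
python3 -c "
from h import *
p,R,s=tcp(); print(R[:,0].round(4),s['finger_gap'],s['ft_force'].round(1)); go([.4449,.2160,.189],1.73)
t,m=snap('top','top3')
for c,z in (('orange',.096),('blue',.096),('green',.054)):
    for b in blobs(col(t,c))[:3]: r=rect(cast(m,b,z)); print(c,r[0].round(3),np.round(r[1:],2))
"
```

```text
[-0.0089  0.0205 -0.9997] 0.017381791577787083 [-0.3 -0.9  5. ]
tcp [0.4466 0.216  0.1907] yawy 1.731 shift [ 1.7  0.2 -1.7] turn 0.001 q7 -0.27 t 29.67
orange [0.625 0.03 ] [65.81 55.14 -1.44]
blue [ 0.802 -0.121] [130.79 104.7    1.3 ]
blue [ 0.633 -0.067] [75.3  71.69 -1.46]
blue [0.391 0.463] [32.99 31.33 -0.77]
green [0.388 0.448] [62.24 61.9  -0.16]
green [0.613 0.127] [50.91 33.13  0.13]
```

>>> step_arm --moves '[-20,0,0,0,8,-50,0,0,0,8,-85,0,0,0,8,-115,0,0,0,8,-130,0,0,0,8,-130,0,0,0,8,-130,0,0,0,8]'

```text
t: 30.3
tcp_pos: [0.4476, 0.2132, 0.3204]
ee_rot: [1.821, 1.548, 1.982]
ft_force: [0.0, -1.1, -2.3]
finger_gap: 0.0173
```

```bash
python3 -c "
from h import *
p,R,s=tcp(); print(R[:,0].round(4),s['finger_gap'],s['ft_force'].round(1)); go([.655,-.168,.32],1.6935)
im,m=snap('wrist','w_brush'); p,R,s=tcp()
np.save('m.npy',m,allow_pickle=True); print(proj(m,p+R@[.1827,0,0]),p)
"
```

```text
[-0.009   0.0206 -0.9997] 0.01725194765072728 [ 0.  -1.1 -2.3]
tcp [0.4476 0.2132 0.3204] yawy 1.731 shift [  -9.4 -409.4  143.8] turn 0.038 q7 -0.32 t 30.3
[[280.3958963  188.13191844]] [0.44694043 0.21298862 0.31922754]
```

View pics/w_brush.png

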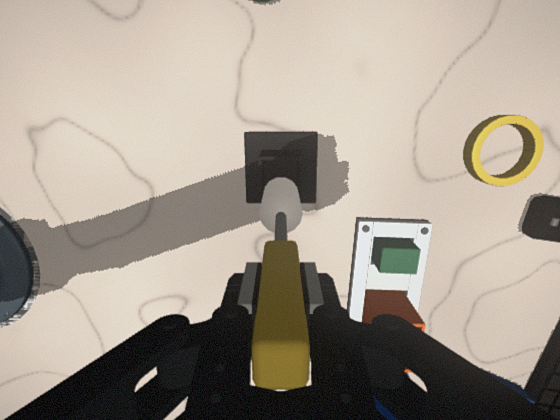

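The head spans px (260–302, 178–235), with the foot's far edge near row 178. I work out where the foot is in tool axes.

```bash
python3 -c "
from h import *
im=cv2.imread('pics/w_brush.png').astype(int); m=np.load('m.npy',allow_pickle=True).item(); p=np.array([.44694,.21299,.31923]); R=tcp()[1]
print(im[165:195,281,1].tolist()); print(im[195,250:312,1].tolist()); print(im[215,250:312,1].tolist())
for fy in (-.004,-.006,-.008):
  a=np.linspace(0,6.28,60); C=np.c_[np.full(60,.1827),fy+.017*np.cos(a),.017*np.sin(a)]@R.T+p; q=proj(m,C); print(fy,q.min(0),q.max(0))
"
```

```text
[42, 46, 42, 42, 47, 43, 42, 42, 44, 49, 39, 44, 96, 148, 147, 145, 146, 142, 136, 141, 142, 143, 141, 144, 140, 143, 142, 140, 140, 147]
[41, 49, 43, 44, 41, 41, 40, 38, 44, 41, 42, 32, 62, 125, 138, 136, 137, 136, 137, 138, 141, 141, 138, 137, 141, 141, 141, 143, 142, 143, 146, 145, 146, 146, 147, 148, 147, 147, 144, 145, 146, 143, 144, 145, 147, 144, 148, 144, 137, 66, 42, 51, 45, 47, 46, 41, 54, 52, 54, 52, 40, 53]
[125, 125, 128, 124, 129, 124, 127, 129, 124, 126, 136, 135, 141, 136, 135, 139, 138, 137, 141, 143, 146, 144, 142, 144, 150, 134, 68, 67, 73, 69, 74, 78, 73, 72, 75, 85, 135, 148, 153, 151, 150, 153, 151, 144, 150, 145, 148, 147, 145, 144, 146, 142, 173, 195, 194, 195, 187, 190, 191, 191, 195, 193]
-0.004 [263.05667738 174.99457907] [297.73190163 208.68995755]
-0.006 [263.08765891 177.03587759] [297.70052994 210.61011529]
-0.008 [263.11852922 179.06973122] [297.66927086 212.52348036]
```

```bash
cat >> h.py <<'E'
def foot(xyz,yawy=None,f=(182.7,-6.0,.2)):
    p,R,s=tcp(); F=p+R@np.array(f)/1000; d=R.T@(np.array(xyz)-F)*1000
    e=0 if yawy is None else (yawy-yaw_y()+np.pi/2)%np.pi-np.pi/2
    print('foot',F.round(4),'shift',d.round(1),'turn',round(-e,3),'tool x',R[:,0].round(4),'F',s['ft_force'].round(1),'gap',round(s['finger_gap'],4),'t',round(s['t'],2))
E
python3 -c "
from h import *
foot([.6526,-.1684,.14],1.6935)"
```

```text
foot [0.4461 0.2106 0.1364] shift [ -13.1 -407.   143.2] turn 0.038 tool x [-0.0111  0.0193 -0.9998] F [ 0.3  0.3 -1.2] gap 0.0175 t 30.35
```

>>> step_arm --moves '[-10,-20,7,0,8,-13,-57,20,0.02,8,-13,-95,33,0.038,8,-13,-133,46,0.038,8,-13,-171,60,0.038,8,-13,-209,73,0.038,8,-13,-240,84,0.038,8,-13,-255,89,0.038,8]'

```text
t: 31.02
tcp_pos: [0.5758, -0.03, 0.3235]
ee_rot: [2.211, 1.549, 2.328]
ft_force: [0.2, -0.1, -0.9]
finger_gap: 0.0173
```

>>> step_arm --moves '[0,-30,11,0,8,0,-65,23,0,8,0,-100,36,0,8,0,-130,47,0,8,0,-148,53,0,8,0,-152,54,0,8,0,-152,54,0,8,0,-152,54,0,8]'

```text
t: 31.68
tcp_pos: [0.6464, -0.1735, 0.3183]
ee_rot: [2.263, 1.546, 2.379]
ft_force: [0.1, 1.4, -1.3]
finger_gap: 0.0171
```

```bash
python3 -c "
from h import *
foot([.6526,-.1684,.14],1.6935)
im,m=snap('wrist','w_brush2'); p,R,s=tcp()
for fy in (-.004,-.006,-.008):
  a=np.linspace(0,6.28,60); C=np.c_[np.full(60,.1827),fy+.017*np.cos(a),.017*np.sin(a)]@R.T+p; q=proj(m,C); print(fy,q.min(0).round(),q.max(0).round())
print(im[165:195,281,1].tolist()); print(im[195,250:312,1].tolist())
"
```

```text
foot [ 0.644  -0.1763  0.1355] shift [-4.5  6.9  9.4] turn -0.006 tool x [-0.0181  0.0173 -0.9997] F [ 0.1  1.4 -1.3] gap 0.0171 t 31.68
-0.004 [265. 174.] [299. 208.]
-0.006 [265. 176.] [299. 210.]
-0.008 [265. 178.] [299. 212.]
[162, 165, 167, 162, 163, 161, 163, 163, 166, 162, 164, 162, 155, 144, 148, 148, 148, 152, 149, 149, 146, 150, 150, 150, 150, 147, 151, 153, 147, 151]
[225, 219, 197, 237, 237, 235, 235, 235, 234, 234, 236, 239, 230, 158, 138, 141, 140, 143, 144, 144, 145, 147, 150, 146, 149, 147, 150, 151, 147, 146, 153, 152, 148, 156, 149, 155, 152, 149, 153, 150, 149, 150, 149, 151, 149, 150, 148, 149, 140, 109, 103, 101, 105, 102, 103, 107, 106, 99, 107, 104, 95, 93]
```

View pics/w_brush2.png

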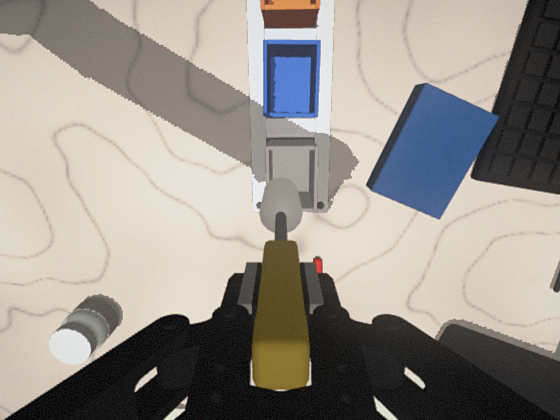

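The brush still hangs at −6 mm in tool y. It needs about 7 mm in y and 9 mm in z to come over the white cup.

>>> step_arm --moves '[0,7,9.5,0,8,0,7,9.5,0,8,0,7,9.5,0,8,0,7,9.5,0,8,15,7,9.5,0,8,15,7,9.5,0,8,15,7,9.5,0,8]'

```text
t: 32.32
tcp_pos: [0.6544, -0.1641, 0.3033]
ee_rot: [2.265, 1.545, 2.383]
ft_force: [-0.4, -0.9, -1.2]
finger_gap: 0.017
```

```bash
python3 -c "
from h import *
foot([.6526,-.1684,.11],1.6935);foot([.6526,-.1684,.018]);foot([.6526,-.1684,.065])"
```

```text
foot [ 0.6518 -0.1668  0.1206] shift [10.5 -1.9  0.7] turn -0.005 tool x [-0.0188  0.0179 -0.9997] F [-0.4 -0.9 -1.2] gap 0.017 t 32.32
foot [ 0.6518 -0.1668  0.1206] shift [102.5  -3.7   2.3] turn 0 tool x [-0.0188  0.0179 -0.9997] F [-0.4 -0.9 -1.2] gap 0.017 t 32.32
foot [ 0.6518 -0.1668  0.1206] shift [55.5 -2.8  1.5] turn 0 tool x [-0.0188  0.0179 -0.9997] F [-0.4 -0.9 -1.2] gap 0.017 t 32.32
```

>>> step_arm --moves '[25,-2,1,0,8,50,-2.8,1.5,0,8,75,-3.3,2,0,8,95,-3.6,2.3,0,8,102,-3.7,2.3,0,8,102,-3.7,2.3,0,8,102,-3.7,2.3,0,8,102,-3.7,2.3,0,8]'

```text
t: 32.98
tcp_pos: [0.6563, -0.1663, 0.2034]
ee_rot: [2.191, 1.548, 2.309]
ft_force: [-0.3, -0.3, -1.0]
finger_gap: 0.0175
```

```bash
python3 -c "
from h import *
foot([.6526,-.1684,.018])"
```

```text
foot [ 0.6544 -0.1692  0.0206] shift [ 2.7  0.9 -1.6] turn 0 tool x [-0.0155  0.017  -0.9997] F [-0.3 -0.3 -1. ] gap 0.0175 t 32.98
```

>>> step_arm --moves '[4,1,-1.5,0,8,4,1,-1.5,0,8,4,1,-1.5,0,8,-20,0,-1.5,0,8,-45,0,-1.5,0,8,-48,0,-1.5,0,8,-48,0,-1.5,0,8,-48,0,-1.5,0,8]'

```text
t: 33.65
tcp_pos: [0.6553, -0.1671, 0.2511]
ee_rot: [2.187, 1.547, 2.305]
ft_force: [-0.7, 0.1, -1.0]
finger_gap: 0.0171
```

```bash
python3 -c "
from h import *
foot([.6526,-.1684,.017])"
```

```text
foot [ 0.6533 -0.1699  0.0683] shift [51.4  0.6  0.1] turn 0 tool x [-0.0157  0.0173 -0.9997] F [-0.7  0.1 -1. ] gap 0.0171 t 33.65
```

>>> step_arm --moves '[25,0.5,0,0,8,45,0.5,0,0,8,52,0.5,0,0,8,52,0.5,0,0,8,52,0.5,0,0,8,52,0.5,0,0,8]'

```text
t: 34.15
tcp_pos: [0.6545, -0.1658, 0.1992]
ee_rot: [2.191, 1.548, 2.309]
ft_force: [-0.2, 0.4, -1.0]
finger_gap: 0.017
```

>>> step_arm --moves '[-25,0,0,0,8,-50,0,0,0,8,-80,0,0,0,8,-105,0,0,0,8,-112,0,0,0,8,-112,0,0,0,8,-112,0,0,0,8]'

```text
t: 34.73
tcp_pos: [0.6559, -0.1676, 0.3106]
ee_rot: [2.195, 1.547, 2.313]
ft_force: [0.9, -0.4, -1.4]
finger_gap: 0.0176
```

```bash
python3 -c "
from h import *
foot([.6398,-.0676,.128])"
```

```text
foot [ 0.6539 -0.1703  0.1278] shift [  1.9 103.7  -1.9] turn 0 tool x [-0.0161  0.0176 -0.9997] F [ 0.9 -0.4 -1.4] gap 0.0176 t 34.73
```

>>> step_arm --moves '[0,25,0,0,8,0,55,-1,0,8,0,85,-2,0,8,0,100,-2,0,8,0,103.5,-2,0,8,0,103.5,-2,0,8,0,103.5,-2,0,8,0,103.5,-2,0,8]'

```text
t: 35.4
tcp_pos: [0.6414, -0.0673, 0.312]
ee_rot: [2.267, 1.547, 2.382]
ft_force: [0.1, 0.2, -1.0]
finger_gap: 0.0171
```

```bash
python3 -c "
from h import *
foot([.6398,-.0676,.017])
look('blue',.096,'w_b4')"
```

```text
foot [ 0.6392 -0.0703  0.1292] shift [112.2   0.6   2.6] turn 0 tool x [-0.0171  0.0163 -0.9997] F [ 0.1  0.2 -1. ] gap 0.0171 t 35.4
blue px [418. 232.] [[361, 173], [480, 292]] ctr [ 0.795  -0.1077] size [119.   89.8] head 1.298
blue px [282. 180.] [[257, 143], [309, 216]] ctr [ 0.6393 -0.0636] size [78.9 55.5] head -1.451
```

>>> step_arm --moves '[25,0,1,0,8,50,0,1.5,0,8,75,0,2,0,8,98,0.5,2.5,0,8,110,0.5,2.5,0,8,113,0.5,2.5,0,8,113,0.5,2.5,0,8,113,0.5,2.5,0,8]'

```text
t: 36.12
tcp_pos: [0.6429, -0.0655, 0.2005]
ee_rot: [2.191, 1.549, 2.305]
ft_force: [0.7, -0.1, -0.9]
finger_gap: 0.0171
```

>>> step_arm --moves '[2,0,0,0,8,2,0,0,0,8,-20,0,0,0,8,-45,0,0,0,8,-49,0,0,0,8,-49,0,0,0,8,-49,0,0,0,8]'

```text
t: 36.7
tcp_pos: [0.6435, -0.0662, 0.2495]
ee_rot: [2.167, 1.549, 2.282]
ft_force: [-0.1, -0.1, -2.2]
finger_gap: 0.0174
```

```bash
python3 -c "
from h import *
foot([.6398,-.0676,.017])"
```

```text
foot [ 0.6418 -0.0692  0.0668] shift [49.8  0.9 -1.2] turn 0 tool x [-0.0141  0.0164 -0.9998] F [-0.1 -0.1 -2.2] gap 0.0174 t 36.7
```

>>> step_arm --moves '[25,1,-1,0,8,44,1,-1,0,8,50.5,1,-1,0,8,50.5,1,-1,0,8,50.5,1,-1,0,8,50.5,1,-1,0,8]'

```text
t: 37.2
tcp_pos: [0.642, -0.0647, 0.1995]
ee_rot: [2.152, 1.55, 2.266]
ft_force: [-0.9, -0.4, -1.0]
finger_gap: 0.0173
```

>>> step_arm --moves '[-25,0,0,0,8,-50,0,0,0,8,-80,0,0,0,8,-105,0,0,0,8,-112,0,0,0,8,-112,0,0,0,8,-112,0,0,0,8]'

```text
t: 37.78
tcp_pos: [0.6432, -0.0663, 0.311]
ee_rot: [2.159, 1.549, 2.273]
ft_force: [-1.6, 0.6, -1.3]
finger_gap: 0.0174
```

```bash
python3 -c "
from h import *
foot([.6271,.0315,.128])"
```

```text
foot [ 0.6415 -0.0693  0.1282] shift [  2.  101.7  -2.9] turn 0 tool x [-0.0139  0.0164 -0.9998] F [-1.6  0.6 -1.3] gap 0.0174 t 37.78
```

>>> step_arm --moves '[0,25,0,0,8,0,55,-1,0,8,0,85,-2,0,8,0,98,-3,0,8,0,101.5,-3,0,8,0,101.5,-3,0,8,0,101.5,-3,0,8,0,101.5,-3,0,8]'

```text
t: 38.45
tcp_pos: [0.6287, 0.0314, 0.3126]
ee_rot: [2.214, 1.55, 2.324]
ft_force: [-0.2, -1.3, -0.9]
finger_gap: 0.0172
```

```bash
python3 -c "
from h import *
foot([.6271,.0315,.017])
t,m=snap('top','top4')
for c,z in (('orange',.096),('blue',.096),('green',.054)):
    for b in blobs(col(t,c))[:3]: r=rect(cast(m,b,z)); print(c,r[0].round(3),np.round(r[1:],2))
"
```

```text
foot [0.627  0.0282 0.1298] shift [112.8   1.4   1.8] turn 0 tool x [-0.0141  0.015  -0.9998] F [-0.2 -1.3 -0.9] gap 0.0172 t 38.45
blue [ 0.802 -0.121] [131.54 104.7    1.3 ]
blue [ 0.633 -0.067] [75.01 71.69 -1.46]
blue [0.391 0.463] [32.99 31.33 -0.77]
green [0.388 0.448] [61.83 61.34 -0.16]
```

>>> step_arm --moves '[25,0,1,0,8,50,1,1.5,0,8,75,1,2,0,8,98,1.5,2,0,8,110,1.5,2,0,8,113,1.5,2,0,8,113,1.5,2,0,8,113,1.5,2,0,8]'

```text
t: 39.17
tcp_pos: [0.63, 0.0344, 0.201]
ee_rot: [2.109, 1.552, 2.218]
ft_force: [-0.5, 0.5, -0.9]
finger_gap: 0.0176
```

>>> step_arm --moves '[2,0,0,0,8,2,0,0,0,8,-20,0,0,0,8,-45,0,0,0,8,-49,0,0,0,8,-49,0,0,0,8,-49,0,0,0,8]'

```text
t: 39.75
tcp_pos: [0.6304, 0.0337, 0.2501]
ee_rot: [2.084, 1.552, 2.194]
ft_force: [0.2, -0.3, -1.4]
finger_gap: 0.0175
```

```bash
python3 -c "
from h import *
foot([.6271,.0315,.017])"
```

```text
foot [0.6293 0.0306 0.0673] shift [50.3  0.3 -1.6] turn 0 tool x [-0.0112  0.0156 -0.9998] F [ 0.2 -0.3 -1.4] gap 0.0175 t 39.75
```

>>> step_arm --moves '[25,0,-1.5,0,8,44,0,-1.5,0,8,51,0,-1.5,0,8,51,0,-1.5,0,8,51,0,-1.5,0,8,51,0,-1.5,0,8]'

```text
t: 40.25
tcp_pos: [0.6287, 0.0343, 0.1994]
ee_rot: [2.06, 1.552, 2.17]
ft_force: [-0.5, -0.7, -0.5]
finger_gap: 0.017
```

>>> step_arm --moves '[-25,0,0,0,8,-50,0,0,0,8,-80,0,0,0,8,-110,0,0,0,8,-118,0,0,0,8,-118,0,0,0,8,-118,0,0,0,8]'

```text
t: 40.83
tcp_pos: [0.6298, 0.0324, 0.3173]
ee_rot: [2.043, 1.552, 2.153]
ft_force: [-0.1, 0.8, -1.4]
finger_gap: 0.017
```

```bash
python3 -c "
from h import *
foot([.445,.2147,.135],1.731)"
```

```text
foot [0.6287 0.0294 0.1345] shift [   4.4  204.3 -162.3] turn -0.051 tool x [-0.0104  0.0158 -0.9998] F [-0.1  0.8 -1.4] gap 0.017 t 40.83
```

>>> step_arm --moves '[4,27,-21,0,8,4,57,-45,-0.02,8,4,88,-70,-0.05,8,4,118,-94,-0.05,8,4,149,-119,-0.05,8,4,178,-142,-0.05,8,4,198,-157,-0.05,8,4,204,-162,-0.05,8]'

```text
t: 41.5
tcp_pos: [0.4419, 0.2212, 0.3161]
ee_rot: [2.186, 1.549, 2.353]
ft_force: [-0.1, 0.2, -1.5]
finger_gap: 0.017
```

>>> step_arm --moves '[0,0,0,0,8,0,0,0,0,8,0,0,0,0,8,0,0,0,0,8]'

```text
t: 41.83
tcp_pos: [0.4429, 0.2196, 0.3156]
ee_rot: [2.235, 1.55, 2.399]
ft_force: [0.5, 0.6, 0.3]
finger_gap: 0.0169
```

```bash
python3 -c "
from h import *
foot([.445,.2147,.09],1.731); foot([.445,.2147,.009],1.731)
im,m=snap('wrist','w_brush3'); p,R,s=tcp()
for fy in (-.004,-.006,-.008):
  a=np.linspace(0,6.28,60); C=np.c_[np.full(60,.1827),fy+.017*np.cos(a),.017*np.sin(a)]@R.T+p; q=proj(m,C); print(fy,q.min(0).round(),q.max(0).round())
print(im[165:195,281,1].tolist()); print(im[195,250:312,1].tolist())
g=cv2.cvtColor(im,cv2.COLOR_BGR2GRAY); sub=np.zeros_like(g); sub[60:260,200:380]=1
for b in blobs(cv2.inRange(g,0,78)*sub)[:3]: r=rect(cast(m,b,.005)); print(b.min(0),b.max(0),r[0].round(4),np.round(r[1:3],1))
"
```

```text
foot [0.4412 0.2164 0.1328] shift [42.8 -3.   4. ] turn 0.004 tool x [-0.0156  0.0143 -0.9998] F [0.5 0.6 0.3] gap 0.0169 t 41.83
foot [0.4412 0.2164 0.1328] shift [123.7  -4.3   5.1] turn 0.004 tool x [-0.0156  0.0143 -0.9998] F [0.5 0.6 0.3] gap 0.0169 t 41.83
-0.004 [264. 175.] [299. 209.]
-0.006 [264. 177.] [299. 210.]
-0.008 [264. 179.] [299. 212.]
[49, 42, 45, 38, 48, 42, 47, 32, 42, 44, 36, 47, 100, 151, 145, 143, 139, 144, 141, 145, 142, 145, 140, 142, 141, 142, 143, 145, 144, 146]
[52, 33, 41, 34, 40, 42, 44, 50, 43, 42, 46, 38, 70, 123, 138, 139, 137, 135, 138, 137, 140, 140, 143, 141, 138, 145, 143, 144, 143, 143, 146, 141, 146, 143, 148, 147, 145, 147, 151, 147, 145, 143, 147, 144, 144, 144, 146, 147, 137, 63, 42, 44, 40, 43, 45, 48, 44, 49, 48, 47, 50, 44]
[249 136] [321 207] [0.4445 0.2154] [96.1 95.6]
[274 212] [285 243] [0.4516 0.1372] [46.4 15.4]
```

View pics/w_brush3.png

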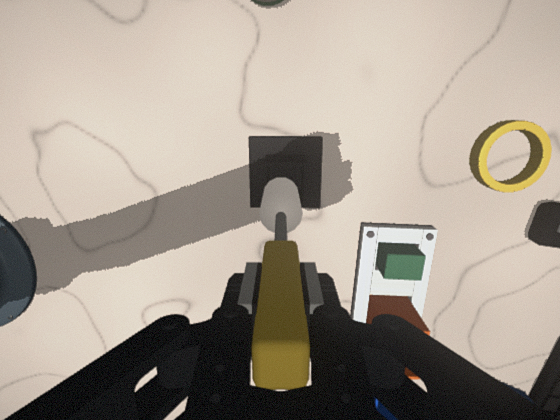

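Stand centre re-measured at (0.4445, 0.2154), with the brush foot still at −6 mm. I centre it above the socket before going in.

>>> step_arm --moves '[0,-2.4,4,0,8,0,-2.4,4,0,8,10,-2.4,4,0,8,28,-2.4,4,0,8,35,-2.4,4,0,8,35,-2.4,4,0,8,35,-2.4,4,0,8,35,-2.4,4,0,8]'

```text
t: 42.55
tcp_pos: [0.4471, 0.2187, 0.2812]
ee_rot: [2.174, 1.55, 2.339]
ft_force: [0.3, -0.1, -0.9]
finger_gap: 0.0172
```

```bash
python3 -c "
from h import *
foot([.4448,.2153,.09],1.731); foot([.4448,.2153,.009],1.731)"
```

```text
foot [0.4456 0.2156 0.0984] shift [ 8.5 -0.3 -0.7] turn 0.004 tool x [-0.0145  0.0151 -0.9998] F [ 0.3 -0.1 -0.9] gap 0.0172 t 42.55
foot [0.4456 0.2156 0.0984] shift [89.4 -1.7  0.2] turn 0.004 tool x [-0.0145  0.0151 -0.9998] F [ 0.3 -0.1 -0.9] gap 0.0172 t 42.55
```

>>> step_arm --moves '[15,-0.5,-0.4,0,8,32,-0.8,-0.3,0,8,50,-1.1,0,0,8,68,-1.4,0,0,8,82,-1.6,0,0,8,88,-1.7,0,0,8,88,-1.7,0,0,8,88,-1.7,0,0,8]'

```text
t: 43.22
tcp_pos: [0.4467, 0.2187, 0.194]
ee_rot: [2.116, 1.55, 2.28]
ft_force: [0.3, 0.6, -1.4]
finger_gap: 0.0174
```

```bash
python3 -c "
from h import *
foot([.4448,.2153,.008],1.731)"
```

```text
foot [0.4454 0.2157 0.0112] shift [ 3.2 -0.3 -0.6] turn 0.004 tool x [-0.0135  0.0157 -0.9998] F [ 0.3  0.6 -1.4] gap 0.0174 t 43.22
```

Foot is 3 mm above the socket floor. Lower it, then open and lift clear.

>>> step_arm --moves '[3,0,-0.5,0,8,3,0,-0.5,0,8,3,0,-0.5,0,8,3,0,-0.5,0,45,3,0,-0.5,0,85,3,0,-0.5,0,85,3,0,-0.5,0,85,3,0,-0.5,0,85]'

```text
t: 43.88
tcp_pos: [0.4462, 0.2187, 0.1911]
ee_rot: [2.104, 1.55, 2.269]
ft_force: [-0.2, 0.7, -0.6]
finger_gap: 0.0767
```

>>> step_arm --moves '[-20,0,0,0,85,-50,0,0,0,85,-90,0,0,0,85,-130,0,0,0,85,-165,0,0,0,85,-165,-40,0,0,85,-165,-79,0,0,85,-165,-79,0,0,85]'

```text
t: 44.55
tcp_pos: [0.463, 0.1299, 0.3558]
ee_rot: [2.061, 1.553, 2.213]
ft_force: [0.0, -1.4, -1.1]
finger_gap: 0.0849
```

```bash
python3 -c "
from h import *
im,m=snap('wrist','w_fin'); p,R,s=tcp(); print(p,R[:,0].round(4),s['finger_gap'])
for z in (.248,.252,.24):
  for b in blobs(col(im,'yellow'),200)[:2]: r=rect(cast(m,b,z)); print(b.min(0),b.max(0),r[0].round(4),np.round(r[1:3],1)) 
g=cv2.cvtColor(im,cv2.COLOR_BGR2GRAY); sub=np.zeros_like(g); sub[40:170,220:360]=1
b=blobs(cv2.inRange(g,0,78)*sub)[0]; r=rect(cast(m,b,.005)); print(r[0].round(4),np.round(r[1:3],1))
h=cv2.cvtColor(im,cv2.COLOR_BGR2HSV); k=((h[:,:,1]<110)&(g>90)).astype(np.uint8)*255; x0,y0=b.min(0)+6; x1,y1=b.max(0)-6; q=np.zeros_like(k); q[y0:y1,x0:x1]=k[y0:y1,x0:x1]
for b in blobs(q,20)[:1]:
  (c,rad)=cv2.minEnclosingCircle(b); print('head',b.min(0),b.max(0),rad*(m['position'][2]-.088)/344*1000,cast(m,[c],.088)[0].round(4))
go([.60,-.05,.36],1.69)
"
```

```text
[0.46216154 0.13373418 0.35534838] [-0.0118  0.016  -0.9998] 0.08536108997436974
[467  41] [537 113] [0.5954 0.248 ] [46.6 45.8]
[265  73] [289 100] [0.4448 0.2193] [17.5 16.7]
[467  41] [537 113] [0.5932 0.2473] [45.9 45.1]
[265  73] [289 100] [0.4449 0.2191] [17.2 16.4]
[467  41] [537 113] [0.6    0.2494] [48.1 47.3]
[265  73] [289 100] [0.4446 0.2197] [18.1 17.2]
[0.445  0.2155] [96.2 95. ]
head [265  88] [293 112] 18.00042858105081 [0.4449 0.2171 0.088 ]
tcp [0.4622 0.1337 0.3553] yawy 1.727 shift [  -9.2 -202.8  107.5] turn 0.037 q7 -0.17 t 44.6
```

Brush back in its stand, near upright. Final check of the tray from above it.

>>> step_arm --moves '[-20,-38,15,0,85,-40,-75,31,0.037,85,-50,-112,47,0.037,85,-50,-150,63,0.037,85,-50,-187,80,0.037,85,-50,-222,97,0.037,85,-50,-250,113,0.037,85,-50,-265,120,0.037,85]'

```text
t: 45.27
tcp_pos: [0.6242, -0.1138, 0.3981]
ee_rot: [2.23, 1.552, 2.345]
ft_force: [0.1, -0.0, -0.5]
finger_gap: 0.0848
```

>>> step_arm --moves '[0,0,0,0,85,0,0,0,0,85,0,0,0,0,85,0,0,0,0,85]'

```text
t: 45.6
tcp_pos: [0.624, -0.1116, 0.3981]
ee_rot: [2.18, 1.551, 2.299]
ft_force: [0.8, 1.4, 0.2]
finger_gap: 0.085
```

```bash
python3 -c "
from h import *
im,m=snap('wrist','w_fin2'); p,R,s=tcp(); print(p,R[:,0].round(4),m['position'])
T={'orange':.096,'blue':.096,'green':.054}
for c,z in T.items():
  for b in blobs(col(im,c),300)[:3]: r=rect(cast(m,b,z)); print(c,b.min(0),b.max(0),r[0].round(4),np.round(r[1:3],1),round(r[3]%np.pi,3))
pk={'p0':(.6521,-.1677),'p1':(.6396,-.0684),'p2':(.6273,.0308),'bp':(.6151,.1286)}
print({k:proj(m,[*v,.02]).round().tolist()[0] for k,v in pk.items()})
t,m=snap('top','top5')
for c,z in (('orange',.096),('blue',.096),('green',.054)):
    for b in blobs(col(t,c))[:3]: r=rect(cast(m,b,z)); print(c,r[0].round(3),np.round(r[1:],2))
"
```

```text
[ 0.62399501 -0.11173296  0.39841984] [-0.0125  0.0145 -0.9998] [ 0.61535654 -0.03573667  0.54304479]
blue [365 134] [467 240] [ 0.798  -0.1163] [123.   90.6] 1.284
blue [278 108] [323 165] [ 0.6397 -0.0672] [71.  56.5] 1.691
{'p0': [297.0, 199.0], 'p1': [298.0, 134.0], 'p2': [298.0, 61.0], 'bp': [299.0, -20.0]}
orange [0.624 0.03 ] [66.01 56.36 -1.48]
blue [ 0.812 -0.086] [105.12  58.    -0.24]
blue [ 0.631 -0.049] [ 7.139e+01  3.896e+01 -2.000e-02]
blue [0.391 0.463] [32.99 31.33 -0.77]
green [0.388 0.448] [62.24 61.9  -0.16]
green [0.613 0.127] [50.93 33.12  0.13]
```

View pics/w_fin2.png

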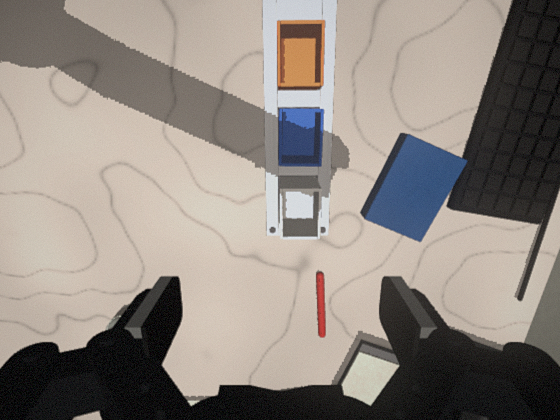

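```bash
python3 -c "
from h import *
im=cv2.imread('pics/w_fin2.png'); m=imaging.camera_model('wrist')
h=cv2.cvtColor(im,cv2.COLOR_BGR2HSV); k=cv2.inRange(h,(5,120,60),(22,255,255)); k[:,:260]=0;k[:,345:]=0
for b in blobs(k,300)[:1]: r=rect(cast(m,b,.096)); print('orange',b.min(0),b.max(0),r[0].round(4),np.round(r[1:3],1),round(r[3]%np.pi,3))
y=np.array([np.cos(1.6935),np.sin(1.6935)]); x=np.array([y[1],-y[0]]); c=np.array([.6526,-.1684])
for w,l in ((.028,.036),(.024,.032)): print([proj(m,[*(c+a*w*x+b_*l*y),.096])[0].round(0).tolist() for a,b_ in ((-1,1),(1,1),(1,-1),(-1,-1))])
g=cv2.cvtColor(im,cv2.COLOR_BGR2GRAY); print(g[215,270:332].tolist()); print(g[170:245,292].tolist())
"
```

```text
orange [277  20] [323  87] [0.6268 0.028 ] [73.1 55.1] 1.688
[[279.0, 188.0], [321.0, 187.0], [319.0, 238.0], [279.0, 238.0]]
[[282.0, 191.0], [318.0, 190.0], [317.0, 236.0], [282.0, 236.0]]
[218, 222, 216, 217, 219, 217, 222, 210, 133, 134, 225, 220, 181, 136, 140, 168, 224, 221, 221, 217, 220, 217, 219, 219, 218, 218, 219, 216, 220, 221, 221, 220, 218, 218, 219, 220, 219, 215, 218, 220, 219, 223, 212, 116, 90, 92, 90, 98, 159, 226, 211, 178, 217, 217, 218, 217, 220, 217, 214, 192, 204, 203]
[142, 143, 144, 147, 143, 113, 82, 91, 96, 98, 91, 95, 94, 98, 95, 96, 93, 92, 114, 146, 146, 172, 218, 221, 218, 217, 219, 217, 218, 219, 218, 217, 218, 219, 217, 218, 217, 219, 218, 219, 219, 217, 219, 218, 219, 219, 224, 215, 169, 101, 95, 99, 101, 97, 96, 100, 95, 98, 101, 99, 99, 102, 97, 93, 94, 95, 149, 221, 223, 212, 201, 203, 204, 201, 200]
```

```bash
python3 -c "
from h import *
print(ticket.job_done())"
```

```text
the job is handed in; nothing more can be done
None
```

I seated orange in pocket 2, blue in pocket 1, white in pocket 0 and the green block in its small pocket. I then scrubbed white, blue and orange in that order, stood the brush back in its stand and handed the job in at about 46 s of robot time. The hand-in reports no verdict.

**Seating:** The wrist camera put the cups within about 1 mm of their pocket centres and the block on its centre. Headings matched the tray to about 0.01 rad, and apparent sizes fitted full seating. In the last picture, blue and white still lined up. The top view showed orange and the block where they had been placed.

**Scrubbing:** By my estimate the brush foot went down to 16–21 mm above the table in each cup (limit 26 mm), up to about 67 mm (needed 46 mm), and down again. Contact forces stayed under about 2.5 N.

**Brush:** After release, head and stand centre agreed within 2 mm and the lean was about 0.01–0.02 rad.

**Checks that disagreed or were weaker:**
- The tool tilt crept up to about 0.04 rad during the run. I worked each shift out in the tilted tool axes.
- Pocket 1's size read 82 mm instead of 77 mm because of a shadow, so I used the 100 mm pocket spacing instead.
- The final wrist reading of orange came out 73 mm long with a shifted centre, because its side wall was in view. The top view had not changed.
- The final top view was partly blocked by the gripper for blue and white, so those two rest on the wrist picture.
- I did not re-measure the jar, bottle and tape at the end. No move came near any of the bystanders.

I viewed 17 pictures, three past the 14 budgeted.

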